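Pin the retaining bar of a tilted dish rack

TASK

Secure the stacked petri dishes on the tilted rack: swing the retaining bar across them until its eye stops fully home inside the fork, then take the headed pin from the grey holder and push it through fork and eye until its flange seats on the fork. Leave the plain rod in the holder and do not shift the beaker, the jar or the tape roll.

Things in the scene. Friction and masses are not known exactly. Their poses are not given: they have to be found in the camera images.
- fork: fixed steel fork at the right-hand end of the tilted dish rack. Origin: centre of the mouth of its 17 mm pin hole (2 mm chamfer), on the outer face of the upper lug. z: the hole axis, outwards, 32 degrees from vertical, leaning to the robot side; x: up the slope (roughly away from the robot); y: along the rack to the bar's hinge. Lugs 46 x 40 mm; rack deck at z = -58 mm
- bar (a joint): angle (rad) of the steel retaining bar about its hinge. 0 = closed: against its stop, bar along the fork's -y from the hinge, eye concentric with the fork holes. Grows to 1.1 = open: free end swung down the slope (fork's -x). Stiff (about 2 N at the knob), it stays where it is left. The eye (18 mm hole, 10 mm thick) is 150 mm from the hinge; bar's upper face at fork z = -12 mm
- bar_knob (a point): centre of the black round knob on the bar, 18 mm diameter, 32 mm tall (16 mm either side of this point along the axis), axis z = fork's z; 90 mm from the hinge axis; this point is at fork z = +9 mm
- pin_grip (a point): centre of the dark-steel cylindrical grip of the headed pin (22 mm diameter, 40 mm tall); z = pin axis towards the grip end. Below it a flange 28 mm diameter, 6 mm thick, underside 26 mm below this point, then a 14 mm shank 50 mm long, its last 8 mm tapered to 8 mm. 80 g. It stands upright in one holder hole, flange on the holder's top
- pin_seat (a point): centre of the underside of the pin's flange; z = pin axis. Seated in the fork, it coincides with the fork's origin
- holder: fixed grey block, 150 (x) x 60 (y) x 60 mm tall, origin under its centre on the bench; two upright 17 mm through holes at x = -42 and +42 mm, one with the headed pin, the other with the plain rod
- rod_mid (a point): middle of the plain headless steel rod, 14 mm diameter, 100 mm tall, upright in the other holder hole (stands 40 mm out of it); not to be used
- beaker: small glass beaker, 60 mm wide, 68 mm tall, bystander; origin under its centre
- jar: sample jar with black cap, 55 mm diameter, 82 mm tall, bystander; origin under its centre
- tape: roll of tape lying flat, 96 mm diameter, 48 mm tall, bystander; origin under its centre
- fork_slot (a point): centre of the slot between the lugs, on the hole axis, at fork z = -17 mm; axes as the fork's. Upper lug: fork z -10 to 0 mm; slot for the bar -24 to -10; lower lug, same hole, -36 to -24. The slot is open down the slope (-x), closed by a web at x = +16 mm
- bar_hinge (a point): point on the bar's hinge axis at mid-thickness of the bar: at y = +150 mm, z = -17 mm in the fork frame. The hinge axis is parallel to the fork's z
There are look-alikes about, which are no part of the job. Leave any red or yellow look-alike of the part that bears pin_grip alone.

How it is judged:
On the way, in this order (a step that is already met when the one before it is completed fails the run):
1. the bar is closed in the fork (value of joint bar below 0.05 rad), for 0.2 s.
2. the pin is through fork and eye, flange seated (distance between pin_seat and fork below 0.005 m and angle between the z axis of pin_seat and the z axis of fork, either way round below 0.12 rad and value of joint bar below 0.05 rad), for 0.2 s.
At the end, for the whole second after the job is handed in: The bar is closed (within 0.05 rad of its stop) and the headed pin is at rest through fork and eye, its flange underside within 5 mm of the mouth of the fork hole and its axis within 0.12 rad of the hole's (all of step 2 and linear speed of pin below 0.02 m/s); the robot touches nothing.
It fails at once if the plain rod was moved more than 20 mm (distance of rod_mid from where it was at the start of the episode above 0.02 m).
It fails at once if the beaker was moved more than 20 mm (distance of beaker from where it was at the start of the episode above 0.02 m).
It fails at once if the jar was moved more than 20 mm (distance of jar from where it was at the start of the episode above 0.02 m).
It fails at once if the tape roll was moved more than 20 mm (distance of tape from where it was at the start of the episode above 0.02 m).
It also fails if it takes over 53 s, if anything falls off the work surface, if the arm or the gripper's body presses on something with over 40 N, if the wrist force passes 120 N, or if a joint passes its speed limit or range.

ROBOT

A 6-joint arm with a two-finger parallel gripper is mounted at the origin on a cart in front of the work surface, level with it; the furniture and walls round the work are solid. World frame = base frame: x ahead of the robot, y to its left, z up, the work surface at z = 0. Lengths are in m, angles in rad, forces in N, time in s.
With the tool pointing down it reaches from about 0.35 to 0.875 m from the base axis. Payload 4.2 kg.
Tool frame: the origin (TCP) lies midway between the tips of the shut fingers; the grasp point (between the pads) lies 19 mm behind it; y points along the fingers, x is the direction in which the jaws open and shut, and the axes are right-handed (so a half turn about y gives the same grasp; the last joint's range is limited). The gripper opens to 87 mm and grips with 3 to 60 N. Pads are 19 mm wide; open, the fingers measure 117 mm over their backs; the gripper's body (75 mm by 190 mm) begins 51 mm behind the grasp point.
Start: joints at [1.54, 0.385, 0.008, 0, -1.194, -0.259], TCP at [0.179, 0.599, 0.223] pointing down, gripper open.
Joint ranges: [-3.14, 3.14], [-1.21, 2.06], [-1.07, 1.41], [-3.16, 2.05], [-2.99, -0.16], [-3.1, 3.1]. Speed limits (rad/s): [2.79, 2.79, 3.14, 3.14, 3.14, 3.14].

INTERFACE

Orientations are given as a rotation vector (axis times angle).
In Python, from station import sense, camera, calibration, close_job gives the robot as it stands.
- The arm moves only by the shell command python3 -m inch 'ROWS'. ROWS is JSON, a list of rows, each a list of 7 numbers: the shift along the tool's x, y, z in mm, then the turn, a rotation vector about the tool's x, y, z in rad, then the finger opening in mm, from 0 to 87. A call has 1 to 12 rows; each row shifts and turns the commanded pose from where the row before left it, along the tool's axes as they then stand; what a row does not reach is not made up. A row lasts 1/12 s, in which the tool goes at most 41.7 mm and 7.16 degrees, less where a joint would pass 70% of its speed; a pose out of reach is approached as far as the arm can. A call with a gripper value outside its range is refused whole. The fingers move at their own pace and stop on an object; the grip force is fixed at half the most. Time passes only in rows, so rows that do not move let the fingers close. It gives the time, the measured TCP pose, the force and the opening at its end, in the units of the state.
- sense(): the state, without advancing time (a new reading comes with each control period).
- camera(name): name is "side" or "top"; returns the picture (480x640x3 uint8, blue, green, red); there is no depth.
- calibration(name): a dict with "fx", "fy", "cx", "cy" (pixels), "origin" and "rotation" of the camera in the world. Camera axes: x right, y up, looking along -z (the intrinsics and any distortion apply to the point x, -y, -z); pixel columns grow to the right and rows downward; lengths in m; the calibration is good to about 2 mm. A picture is of the moment at which its call begins. calibration takes no time and is no camera call.
- close_job(): hands the job in, once; it reports no verdict.
The state is a dict: "time_s": time; "joint_positions": joint angles; "joint_vel": joint speeds; "joint_torque": joint torques, N m; "ee_pos": TCP position; "tcp_rot": TCP orientation; "wrist_force": force on the tool from outside, world axes, zero at the start; "moment": the same for the moment, N m; "width": finger opening in m.
Only numpy, scipy, OpenCV 4.12 (cv2) and the standard library are available. Lean on these libraries where they do the work, as an engineer would, in place of code of your own. Each camera call takes 0.05 s, during which the arm holds its last target.

## Working session

There is one attempt and no reset: what is moved stays moved. The work goes in short steps, Python scripts to look and compute and a shell command to move; the robot and the scene stay as the last step left them, time stands still between calls to the robot, and variables do not carry over. Pictures are saved under pics/ and viewed, and the job is handed in when it is done.

```bash
ls; mkdir -p pics
python3 - <<'E'
from station import sense,camera,calibration
import cv2
s=sense();print(s)
for n in("side","top"):
    c=calibration(n);print(n,c)
    cv2.imwrite(f"pics/{n}0.png",camera(n))
E
```

```text
pics
{'time_s': 0.0, 'joint_positions': array([ 1.53961871e+00,  3.85566428e-01,  6.61285809e-03, -5.24309953e-04,
       -1.19405314e+00, -2.58556041e-01]), 'joint_vel': array([ 0.00077938,  0.00117787, -0.00087593, -0.0020761 ,  0.00032097,
        0.00149836]), 'joint_torque': array([ 4.68481103e-04, -3.90662456e+01,  1.87407911e+01,  4.21992257e+00,
        1.10657982e-02, -1.88751264e-04]), 'ee_pos': array([0.17838923, 0.59834568, 0.22144485]), 'tcp_rot': array([-1.05969137,  1.41863444, -1.42116125]), 'wrist_force': array([ 0.40334229,  0.25975459, -0.08818815]), 'moment': array([-0.02501519, -0.0519454 ,  0.08642797]), 'width': 0.0870671571044595}
side {'fx': 520.6635166561439, 'fy': 520.6635166561439, 'cx': 327.4135633487942, 'cy': 243.17383119459183, 'origin': array([0.54043835, 1.10915057, 0.47804646]), 'rotation': array([ 0.01683633, -1.72600467, -2.56734796])}
top {'fx': 606.5122939908391, 'fy': 606.5122939908391, 'cx': 320.78785630750394, 'cy': 237.52968710454462, 'origin': array([0.29370433, 0.18264639, 1.3699936 ]), 'rotation': array([ 0.18889836, -0.18540515, -1.59220557])}
```

View pics/side0.png

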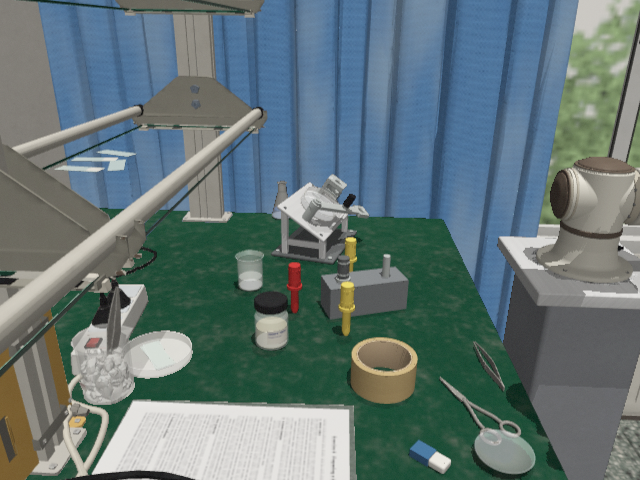

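View pics/top0.png

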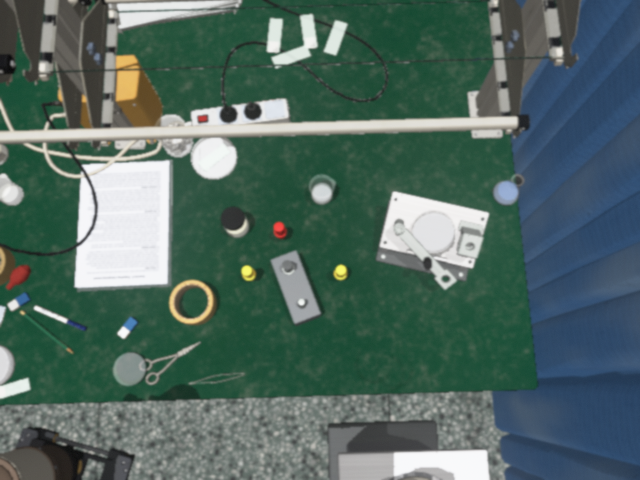

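The top view shows the rack at (435,235), with the knob at about (427,263) and the eye at about (447,282). The holder is at (296,287), with the pin at its (290,267) end and the rod at (302,302). The red and yellow look-alikes are at (280,230), (249,273) and (341,272). The side view shows the dark pin at (343,268) and the rod at (386,265). Next I'll enlarge crops.

```bash
cat > h.py <<'E'
import numpy as np, cv2
from scipy.spatial.transform import Rotation as R
from scipy.optimize import least_squares
from station import sense,camera,calibration
C={n:calibration(n) for n in("side","top")}
def proj(n,P):
    c=C[n];p=R.from_rotvec(c["rotation"]).inv().apply(np.atleast_2d(P)-c["origin"])
    return np.c_[c["cx"]+c["fx"]*p[:,0]/-p[:,2], c["cy"]+c["fy"]*-p[:,1]/-p[:,2]]
def ray(n,uv):
    c=C[n];u,v=uv
    d=R.from_rotvec(c["rotation"]).apply([(u-c["cx"])/c["fx"],-(v-c["cy"])/c["fy"],-1.]);return c["origin"],d
def onz(n,uv,z):
    o,d=ray(n,uv);return o+d*(z-o[2])/d[2]
def tri(us,ut):
    o1,d1=ray("side",us);o2,d2=ray("top",ut)
    t=np.linalg.lstsq(np.c_[d1,-d2],o2-o1,rcond=None)[0]
    a=o1+t[0]*d1;b=o2+t[1]*d2
    return (a+b)/2,np.linalg.norm(a-b)
def crop(img,u0,v0,w,h,k,fn):
    cv2.imwrite(fn,cv2.resize(img[v0:v0+h,u0:u0+w],None,fx=k,fy=k,interpolation=cv2.INTER_CUBIC))
E
python3 - <<'E'
from h import *
s=cv2.imread("pics/side0.png");t=cv2.imread("pics/top0.png")
crop(s,265,165,120,90,6,"pics/s_rack.png")
crop(t,370,185,130,110,6,"pics/t_rack.png")
crop(s,280,230,140,110,5,"pics/s_hold.png")
crop(t,220,210,140,120,5,"pics/t_hold.png")
E
```

```text
(no output)
```

View pics/s_rack.png

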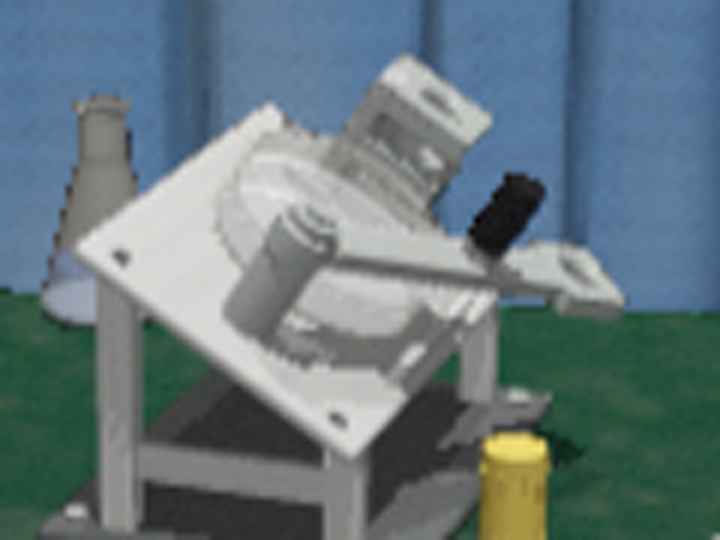

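View pics/t_rack.png

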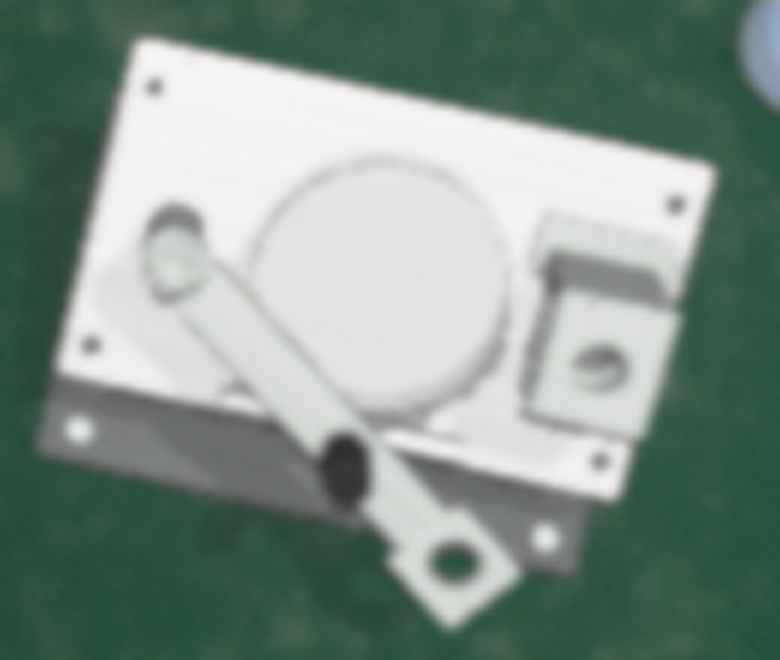

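View pics/s_hold.png

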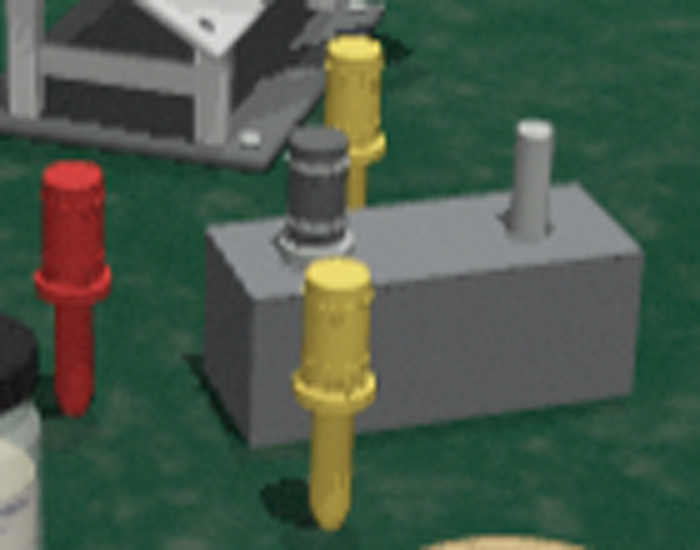

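View pics/t_hold.png

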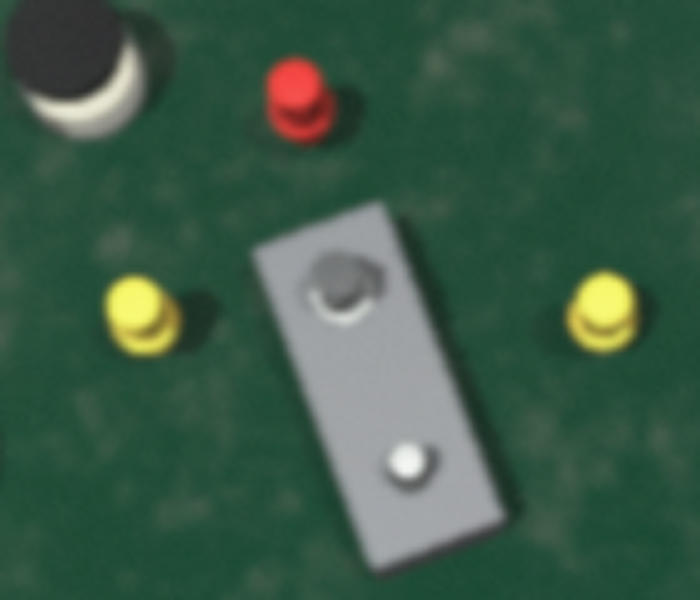

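```bash
cat > fit.py <<'E'
from h import *
T=np.deg2rad(32)
def frame(yaw):
    z=[-np.sin(T),0,np.cos(T)];x=[np.cos(T),0,np.sin(T)]
    return R.from_euler('z',yaw).as_matrix()@np.c_[x,[0,1,0],z]
def barpt(q,r,z):  # fork frame
    return np.array([-r*np.sin(q),150-r*np.cos(q),z])/1000
E
python3 - <<'E'
from fit import *
k=lambda x,y,u,v,s:((x+.5)/s-.5+u,(y+.5)/s-.5+v)
S=lambda x,y:k(x,y,265,165,6);Tp=lambda x,y:k(x,y,370,185,6)
obs=[('hole',S(440,98),Tp(600,367)),('eye',S(585,266),Tp(454,562)),('knob',S(508,216),Tp(345,469)),]
for n,a,b in obs: print(n,a,b,tri(a,b))
pts=lambda q:[np.zeros(3),barpt(q,150,-12),barpt(q,90,9)]
def res(p):
    F=frame(p[3]);P=[p[:3]+F@v for v in pts(p[4])]
    return np.concatenate([np.r_[proj("side",X)[0]-a,proj("top",X)[0]-b] for X,(n,a,b) in zip(P,obs)])
r=least_squares(res,[.4,0,.2,-.1,.6]);print(r.x,r.fun.round(1))
F=frame(r.x[3]);P=r.x[:3]
for n,v in [("hingetop",[0,.15,-.012]),("hingetop+",[0,.15,0])]:
    X=P+F@np.array(v);print(n,(proj("side",X)[0]-[265,165])*6,(proj("top",X)[0]-[370,185])*6)
# holder, pin
k5=lambda x,y,u,v:((x+.5)/5-.5+u,(y+.5)/5-.5+v)
print("pintop",tri(k5(318,140,280,230),k5(340,272,220,210)))
print("rodtop",tri(k5(535,129,280,230),k5(407,458,220,210)), onz("top",k5(407,458,220,210),.1))
for c in [(255,250),(383,203),(506,520),(377,572)]: print("hc",onz("top",k5(*c,220,210),.06))
for z in (.06,.066,.112):print(z,onz("top",k5(340,272,220,210),z))
print("flange",onz("side",k5(316,242,280,230),.066))
for n,c,z in [("jar",(66,45),.082),("red",(294,82),.1),("y1",(135,300),.1),("y2",(606,297),.1)]: print(n,onz("top",k5(*c,220,210),z))
E
```

```text
hole (337.9166666666667, 180.91666666666666) (469.5833333333333, 245.75) (array([ 0.56514251, -0.12781575,  0.13827807]), np.float64(0.0006631719801966728))
eye (362.0833333333333, 208.91666666666666) (445.25, 278.25) (array([ 0.50592283, -0.08318   ,  0.08338183]), np.float64(0.0023783875221123473))
knob (349.25, 200.58333333333334) (427.0833333333333, 262.75) (array([ 0.53608527, -0.04096171,  0.11625639]), np.float64(0.0006411496817804668))
[ 0.56507462 -0.1274486   0.13813389 -0.24532925  0.62229121] [ 0.2  0.1 -0.2 -0.1 -0.6  0.5  0.1  0.6  0.2 -0.7  0.1 -0.3]
hingetop [311.0347327  224.35337475] [170.5894144  264.41139342]
hingetop+ [327.9113606  199.52359417] [170.67324534 274.40462234]
pintop (array([0.54473725, 0.25329256, 0.10171445]), np.float64(9.878000301758545e-05))
rodtop (array([0.46512537, 0.22658981, 0.0973861 ]), np.float64(0.0001560273313914213)) [0.46469547 0.22651    0.1       ]
hc [0.56404503 0.29291545 0.06      ]
hc [0.5835446  0.23609544 0.06      ]
hc [0.44198286 0.18576874 0.06      ]
hc [0.42131958 0.24182671 0.06      ]
0.06 [0.55304571 0.25561269 0.06      ]
0.066 [0.55185788 0.25527849 0.066     ]
0.112 [0.54275119 0.2527163  0.112     ]
flange [0.54418854 0.26340223 0.066     ]
jar [0.6541645  0.37348081 0.082     ]
red [0.62949048 0.27195428 0.1       ]
y1 [0.53561636 0.34084468 0.1       ]
y2 [0.53089412 0.14040244 0.1       ]
```

```bash
cat >> fit.py <<'E'
FP=np.array([.56507,-.12745,.13813]);YAW=-.2453;FR=frame(YAW)
def cur():
    s=sense();return s["ee_pos"],R.from_rotvec(s["tcp_rot"]),s
def togo(pt,Rt):
    p,r,s=cur()
    print("shift tool mm",(r.inv().apply(pt-p)*1000).round(1),"turn",(r.inv()*R.from_matrix(Rt)).as_rotvec().round(3))
def f2w(v): return FP+FR@(np.array(v)/1000)
def w2f(p): return (FR.T@(p-FP)*1000).round(1)
def tool(xdir,ydir):
    y=np.array(ydir,float);y/=np.linalg.norm(y);x=np.array(xdir,float);x-=y*(x@y);x/=np.linalg.norm(x)
    return np.c_[x,y,np.cross(x,y)]
E
python3 - <<'E'
from fit import *
p,r,s=cur();print(r.as_matrix().round(3));print(FR.round(3))
for n,x in [("+y",FR[:,1]),("-y",-FR[:,1]),("x",FR[:,0]),("-x",-FR[:,0])]:
    Rt=tool(x,-FR[:,2]);print(n);togo(f2w([-62-25,77,60]),Rt)
E
```

```text
[[-0.286 -0.     0.958]
 [-0.958 -0.002 -0.286]
 [ 0.002 -1.     0.   ]]
[[ 0.823  0.243 -0.514]
 [-0.206  0.97   0.129]
 [ 0.53   0.     0.848]]
+y
shift tool mm [512.7  79.7 469.1] turn [-0.022  2.979  0.854]
-y
shift tool mm [512.7  79.7 469.1] turn [ 0.558 -0.043  0.014]
x
shift tool mm [512.7  79.7 469.1] turn [ 0.451 -1.569 -0.429]
-x
shift tool mm [512.7  79.7 469.1] turn [0.424 1.484 0.446]
```

```bash
python3 - <<'E'
from fit import *
for v in [(-90,77,60),(-90,77,2),(-52,77,2),(0,60,2)]: print(v,f2w(v).round(3))
E
python3 -m inch '[[0,-8,0,0,0,0,0],[30,0,20,0,0,0,0],[30,0,28,0,0,0,0],[30,0,28,0,0,0,0],[30,0,28,0,0,0,0],[30,0,28,0,0,0,0],[30,0,28,0,0,0,0],[30,0,28,0,0,0,0]]'
```

```text
(-90, 77, 60) [ 0.479 -0.026  0.141]
(-90, 77, 2) [ 0.509 -0.034  0.092]
(-52, 77, 2) [ 0.54  -0.042  0.112]
(0, 60, 2) [ 0.579 -0.069  0.14 ]
time_s: 0.77
ee_pos: [0.2992, 0.3421, 0.2312]
tcp_rot: [-1.057, 1.419, -1.418]
wrist_force: [1.1, 0.6, 0.0]
width: 0.0412
```

```bash
python3 -m inch '[[28,0,26,0,0,0,0],[28,0,26,0,0,0,0],[28,0,26,0.06,0,0,0],[28,0,26,0.07,0,0,0],[28,0,26,0.07,0,0,0],[28,0,26,0.07,0,0,0],[28,0,26,0.07,0,0,0],[28,0,22,0.07,0,0,0],[28,0,10,0.07,0,0,0],[28,0,0,0.07,0,0,0],[0,0,0,0,0,0,0],[0,0,0,0,0,0,0]]'
python3 - <<'E'
from fit import *
Rt=tool(-FR[:,1],-FR[:,2]);p,r,s=cur();print(w2f(p),s["joint_positions"].round(2))
togo(f2w([-90,77,60]),Rt);togo(f2w([-90,77,2]),Rt)
E
```

```text
time_s: 1.77
ee_pos: [0.4182, 0.013, 0.258]
tcp_rot: [-0.7, 0.939, -1.679]
wrist_force: [0.4, -0.0, 1.0]
width: 0.0004
[-86.2 100.6 195.2] [ 0.67 -0.27 -0.96  0.74 -0.69  0.07]
shift tool mm [ 20.2 135.8  -1.7] turn [ 0.009 -0.039  0.026]
shift tool mm [ 18.7 193.8  -1.2] turn [ 0.009 -0.039  0.026]
```

```bash
python3 -m inch '[[10,30,0,0,-0.02,0.013,0],[10,30,0,0,-0.02,0.013,0],[0,30,0,0,0,0,0],[0,30,0,0,0,0,0],[0,15,0,0,0,0,0],[0,0,0,0,0,0,0]]'
python3 - <<'E'
from fit import *
Rt=tool(-FR[:,1],-FR[:,2]);p,r,s=cur();print(w2f(p),s["joint_positions"].round(2))
togo(f2w([-90,77,60]),Rt);togo(f2w([-90,77,2]),Rt)
t=camera("top");cv2.imwrite("pics/t1.png",t);crop(t,340,160,160,120,5,"pics/t1c.png")
a=camera("side");crop(a,240,100,160,130,5,"pics/s1c.png")
E
```

```text
time_s: 2.27
ee_pos: [0.4923, -0.0206, 0.1727]
tcp_rot: [-0.733, 0.929, -1.635]
wrist_force: [-0.4, -2.1, 0.5]
width: 0.0006
[-63.5  86.   80.5] [ 0.07 -0.01 -1.06  1.54 -0.16 -0.24]
shift tool mm [  8.8  21.2 -25.9] turn [0.026 0.003 0.007]
shift tool mm [  8.4  79.2 -24.4] turn [0.026 0.003 0.007]
```

View pics/s1c.png

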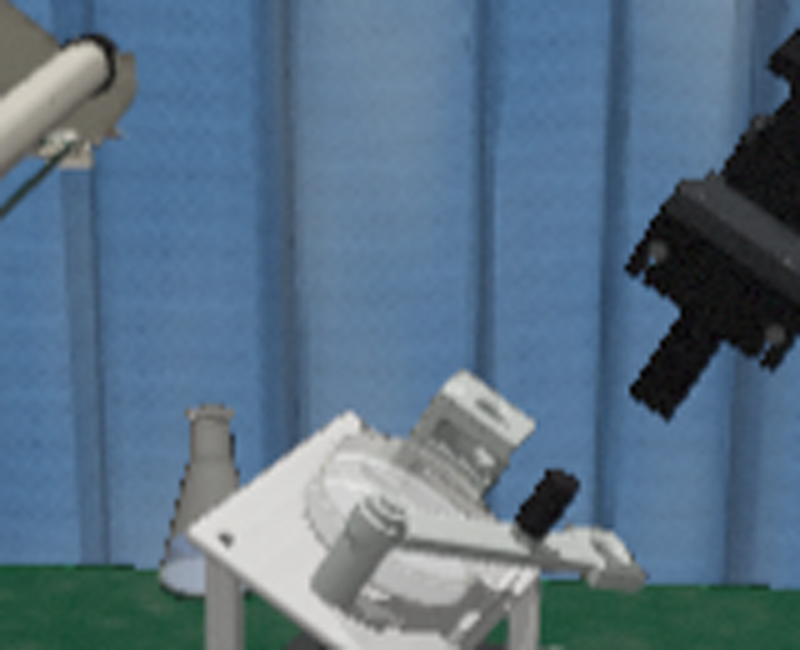

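View pics/t1.png

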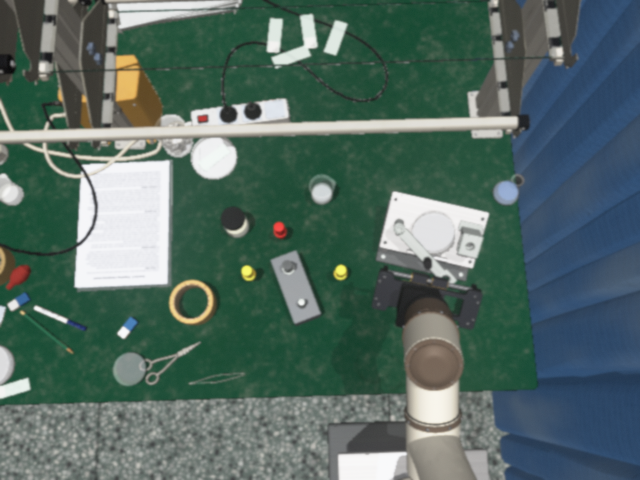

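Joints 3 and 5 sit on their limits here because the tool is fully tilted at short reach. For pushing the bar I'll use a steeper tool, about 15° off vertical.

```bash
python3 -m inch '[[0,-10,0,-0.1,0,0,0],[0,-5,-5,-0.1,0,0,0],[0,0,-8,-0.1,0,0,0],[0,0,0,0,0,0,0],[0,0,0,0,0,0,0]]'
python3 - <<'E'
from fit import *
z=R.from_rotvec(-FR[:,1]*-.3).apply(-FR[:,2])
Rt=tool(-FR[:,1],z);p,r,s=cur();print(w2f(p),s["joint_positions"].round(2));print(z, (FR.T@z).round(2))
togo(f2w([-88,77,60]),Rt);togo(f2w([-82,77,3]),Rt)
E
```

```text
time_s: 2.78
ee_pos: [0.5102, -0.0382, 0.1974]
tcp_rot: [-0.754, 0.943, -1.657]
wrist_force: [-0.3, 0.8, 0.1]
width: 0.0004
[-32.1  73.3  90. ] [ 0.27 -0.   -0.94  0.98 -0.33  0.15]
[ 0.24798328 -0.06208049 -0.96677314] [-0.3  -0.   -0.96]
shift tool mm [ -4.5  32.2 -54.6] turn [-0.257 -0.01   0.033]
shift tool mm [ -6.4  88.8 -46.2] turn [-0.257 -0.01   0.033]
```

```bash
python3 -m inch '[[0,0,-5,-0.06,0,0.01,0],[0,0,-5,-0.06,0,0.01,0],[0,0,-5,-0.06,0,0.01,0],[0,0,-5,-0.06,0,0,0],[0,0,-10,-0.05,0,0,0],[0,0,0,0,0,0,0]]'
python3 - <<'E'
from fit import *
z=R.from_rotvec(-FR[:,1]*-.3).apply(-FR[:,2])
Rt=tool(-FR[:,1],z);p,r,s=cur();print(w2f(p),s["joint_positions"].round(2))
togo(f2w([-88,77,60]),Rt);togo(f2w([-82,77,3]),Rt)
E
```

```text
time_s: 3.28
ee_pos: [0.488, -0.0378, 0.1883]
tcp_rot: [-0.91, 1.174, -1.543]
wrist_force: [1.7, 0.3, -0.1]
width: 0.0007
[-55.3  68.2  93.6] [ 0.35  0.06 -0.64  0.25 -0.68  0.77]
shift tool mm [ -9.   41.6 -21.6] turn [-0.004 -0.017  0.016]
shift tool mm [-10.2  94.3   0.7] turn [-0.004 -0.017  0.016]
```

```bash
python3 -m inch '[[-5,14,-11,0,-0.01,0.01,0],[-4,14,-11,0,0,0,0],[0,14,0,0,0,0,0],[0,0,0,0,0,0,0]]'
python3 - <<'E'
from fit import *
z=R.from_rotvec(-FR[:,1]*-.3).apply(-FR[:,2])
Rt=tool(-FR[:,1],z);p,r,s=cur();print(w2f(p),s["joint_positions"].round(2))
togo(f2w([-84,77,3]),Rt)
E
```

```text
time_s: 3.62
ee_pos: [0.4766, -0.0283, 0.1384]
tcp_rot: [-0.918, 1.171, -1.529]
wrist_force: [0.3, 0.1, -0.2]
width: 0.0003
[-93.1  74.7  58.5] [ 0.37  0.11 -0.75  0.31 -0.53  0.69]
shift tool mm [-3.  50.3 25.1] turn [ 0.002 -0.005  0.01 ]
```

```bash
python3 -m inch '[[-3,17,0,0,0,0.01,0],[0,17,8,0,0,0,0],[0,16,12,0,0,0,0],[0,0,0,0,0,0,0]]'
python3 - <<'E'
from fit import *
z=R.from_rotvec(-FR[:,1]*-.3).apply(-FR[:,2])
Rt=tool(-FR[:,1],z);p,r,s=cur();print(w2f(p),s["joint_positions"].round(2))
togo(f2w([-52,75,3]),Rt)
togo(f2w([-18.5-6,66,3]),Rt)
crop(camera("side"),265,165,120,90,6,"pics/s2.png")
crop(camera("top"),370,185,130,110,6,"pics/t2.png")
E
```

```text
time_s: 3.95
ee_pos: [0.5121, -0.0327, 0.0967]
tcp_rot: [-0.906, 1.173, -1.521]
wrist_force: [0.4, -0.1, -0.9]
width: 0.0002
[-85.1  79.1   4.3] [ 0.32  0.23 -0.75  0.36 -0.39  0.68]
shift tool mm [ 3.9 -8.5 32. ] turn [-0.001 -0.006 -0.002]
shift tool mm [ 12.7 -16.6  58.4] turn [-0.001 -0.006 -0.002]
```

View pics/s2.png

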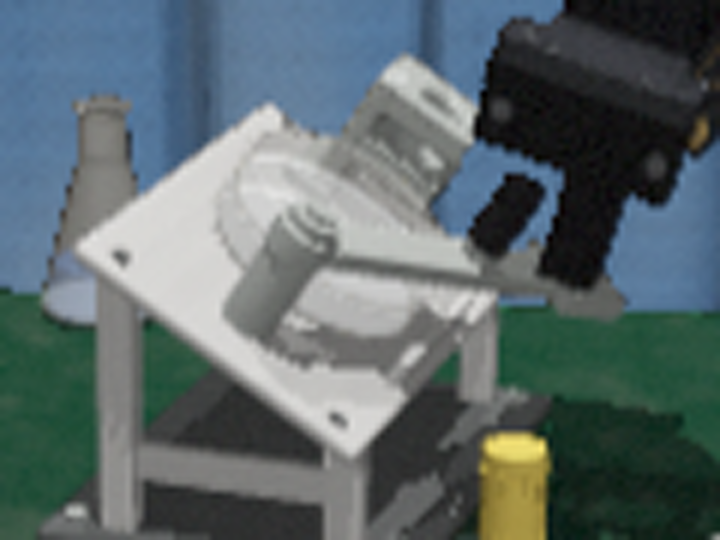

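View pics/t2.png

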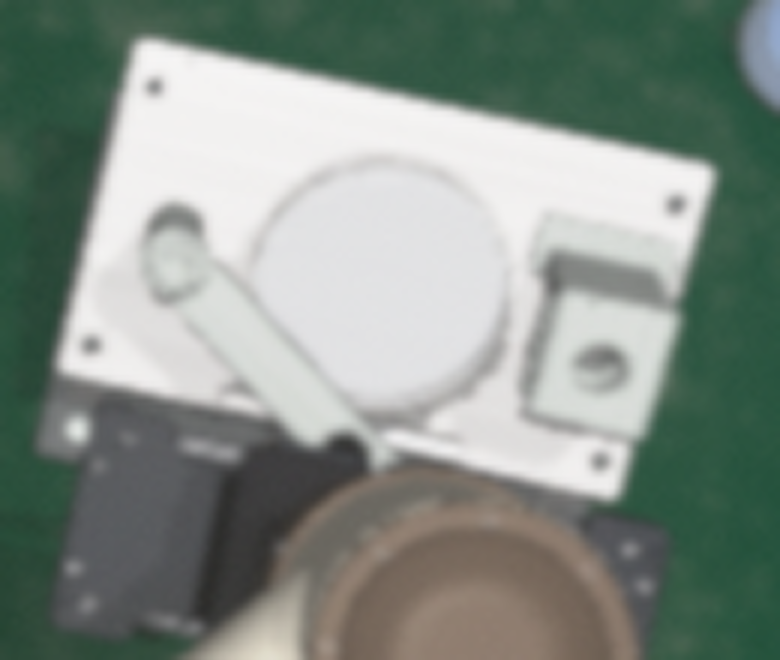

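```bash
python3 -m inch '[[0,-2,6,0,0,0,0],[1,-2,8,0,0,0,0],[2,-2.5,8,0,0,0,0],[2,-2.5,8,0,0,0,0],[2,-2.5,8,0,0,0,0],[2,-2.5,8,0,0,0,0],[0,0,0,0,0,0,0]]'
python3 - <<'E'
from fit import *
p,r,s=cur();print(w2f(p),(FR.T@s["wrist_force"]).round(1))
crop(camera("side"),265,165,120,90,6,"pics/s3.png")
E
```

```text
time_s: 4.63
ee_pos: [0.5445, -0.0538, 0.1227]
tcp_rot: [-0.911, 1.181, -1.524]
wrist_force: [-5.2, -3.1, -0.6]
width: 0.0003
[-40.3  66.4   7. ] [-4.  -4.3  1.7]
```

View pics/s3.png

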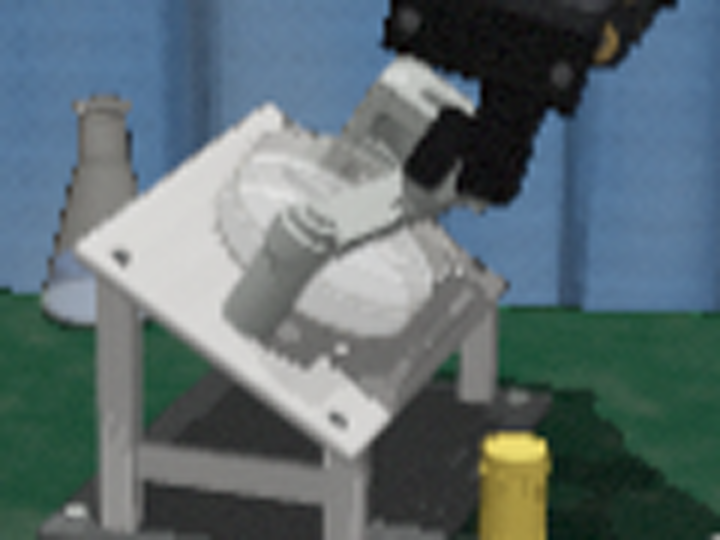

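The bar is swinging: the knob is now at about crop (435,150), with the finger behind it. I'll carry on to the stop.

```bash
python3 -m inch '[[0,-1.5,6,0,0,0,0],[0,-1.5,6,0,0,0,0],[0,0,0,0,0,0,0]]'
python3 - <<'E'
from fit import *
p,r,s=cur();print(w2f(p),(FR.T@s["wrist_force"]).round(1))
E
python3 -m inch '[[0,-1,3,0,0,0,0],[0,0,0,0,0,0,0]]'
python3 - <<'E'
from fit import *
p,r,s=cur();print(w2f(p),(FR.T@s["wrist_force"]).round(1))
E
```

```text
time_s: 4.93
ee_pos: [0.5572, -0.0549, 0.1297]
tcp_rot: [-0.906, 1.176, -1.522]
wrist_force: [-4.5, -1.3, 0.4]
width: 0.0006
[-25.9  68.5   6.2] [-3.3 -2.4  2.5]
time_s: 5.1
ee_pos: [0.5576, -0.0552, 0.1297]
tcp_rot: [-0.909, 1.18, -1.521]
wrist_force: [-7.3, 1.5, 0.1]
width: 0.0005
[-25.5  68.3   6. ] [-6.3 -0.3  4. ]
```

```bash
for i in 1 2; do python3 -m inch '[[0,-0.8,3,0,0,0,0],[0,0,0,0,0,0,0],[0,0,0,0,0,0,0]]'
python3 - <<'E'
from fit import *
p,r,s=cur();print(w2f(p),(FR.T@s["wrist_force"]).round(1))
E
done
python3 - <<'E'
from fit import *
crop(camera("side"),265,165,120,90,6,"pics/s4.png")
E
```

```text
time_s: 5.35
ee_pos: [0.5578, -0.0555, 0.1298]
tcp_rot: [-0.913, 1.184, -1.52]
wrist_force: [-12.6, 7.5, 0.1]
width: 0.0001
[-25.3  68.    5.9] [-11.9   4.2   7.5]
time_s: 5.6
ee_pos: [0.558, -0.0558, 0.1298]
tcp_rot: [-0.917, 1.188, -1.519]
wrist_force: [-18.5, 11.6, 0.4]
width: 0.0007
[-25.   67.7   5.8] [-17.4   6.8  11.4]
```

View pics/s4.png

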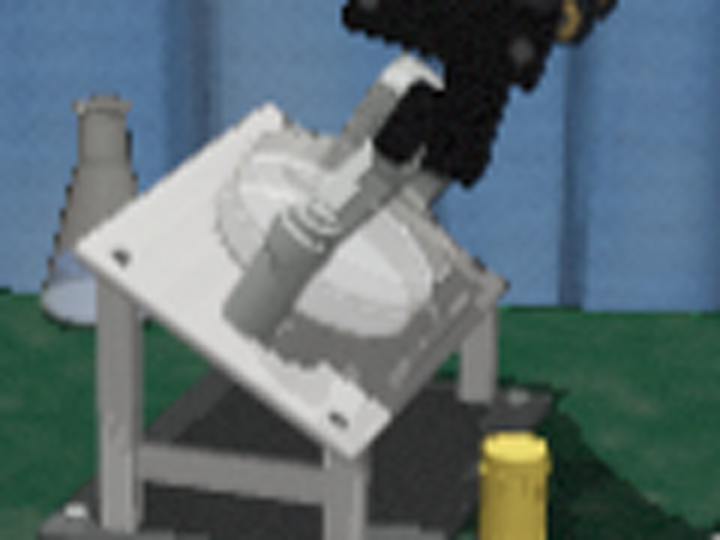

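The bar is on its stop: the force rises with no further travel, and the position matches the prediction. Backing off and going for the pin.

```bash
python3 -m inch '[[0,0,-15,0,0,0,0],[0,-5,-20,0,0,0,0],[0,-25,-5,0,0,0,45],[-10,-30,0,-0.05,0,0,45],[-30,-30,-5,-0.07,0,0,45],[-30,-30,-5,-0.07,0,0,45],[-35,-10,-5,-0.07,0,0,45],[-35,0,0,0,0,0,45],[-35,0,0,0,0,0,45],[-35,0,0,0,0,0,45],[0,0,0,0,0,0,45]]'
python3 - <<'E'
from fit import *
p,r,s=cur();print(p,s["joint_positions"].round(2))
Rt=tool(-FR[:,1],[0,0,-1])
togo(np.array([.5435,.2535,.16]),Rt)
crop(camera("side"),265,165,120,90,6,"pics/s5.png")
crop(camera("top"),370,185,130,110,6,"pics/t5.png")
E
```

```text
time_s: 6.57
ee_pos: [0.5433, 0.1708, 0.2493]
tcp_rot: [-1.071, 1.387, -1.383]
wrist_force: [-0.1, -0.4, -0.2]
width: 0.0437
[0.54333675 0.17084774 0.24930657] [ 0.59  0.27 -0.09 -0.   -1.2   0.74]
shift tool mm [-79.3  90.  -20.4] turn [-0.005 -0.    -0.01 ]
```

View pics/t5.png

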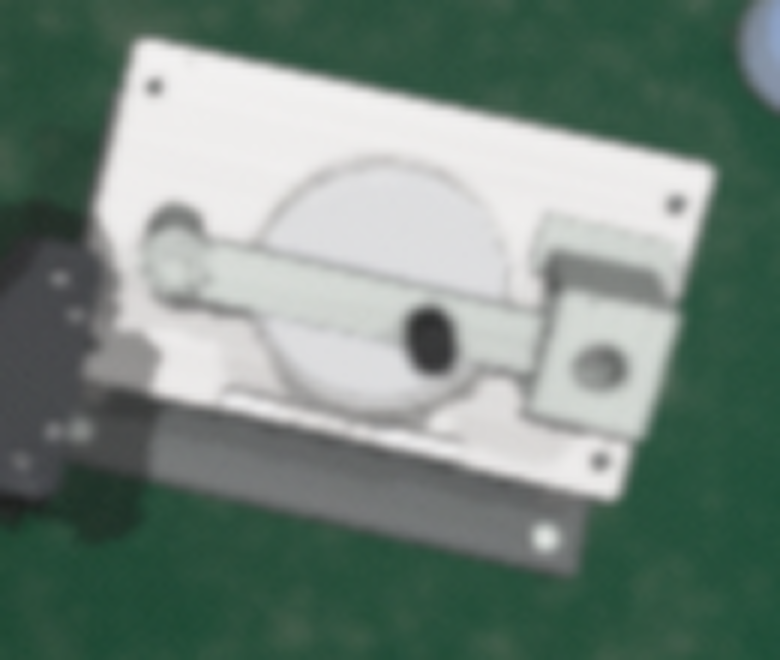

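View pics/s5.png

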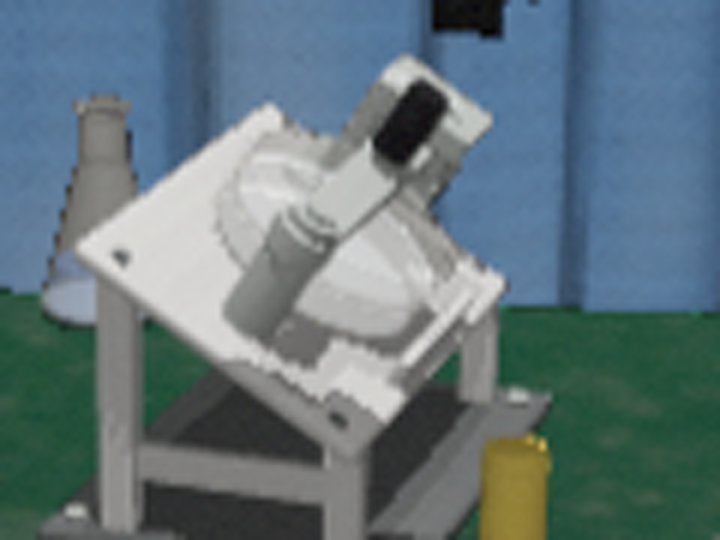

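The bar is closed: it lies straight into the fork, and grey eye shows through the hole at crop (600,367).

Things that could be taken for the pin, in the top view: the red one (280,230), the yellow ones (249,273) and (341,272), and the plain rod (302,302). The dark-steel grip with a flange at (288,264) in the holder matches the description, and the close crop already confirmed it.

```bash
python3 -m inch '[[-26,0,-7,0,0,-0.01,45],[-26,20,-7,0,0,0,45],[-26,25,-6,0,0,0,45],[0,20,0,0,0,0,45],[0,10,0,0,0,0,45],[0,0,0,0,0,0,45]]'
python3 - <<'E'
from fit import *
p,r,s=cur();print(p,s["joint_positions"].round(2))
Rt=tool(-FR[:,1],[0,0,-1])
togo(np.array([.5435,.2535,.072]),Rt)
crop(camera("side"),280,200,140,110,5,"pics/s6.png")
crop(camera("top"),220,210,140,120,5,"pics/t6.png")
E
```

```text
time_s: 7.17
ee_pos: [0.5398, 0.2439, 0.1713]
tcp_rot: [-1.087, 1.391, -1.396]
wrist_force: [-0.0, -0.2, 0.1]
width: 0.0448
[0.53979133 0.24391128 0.17132734] [ 0.7   0.37 -0.15  0.   -1.06  0.62]
shift tool mm [-11.   99.2   1.4] turn [ 0.002 -0.006  0.008]
```

View pics/s6.png

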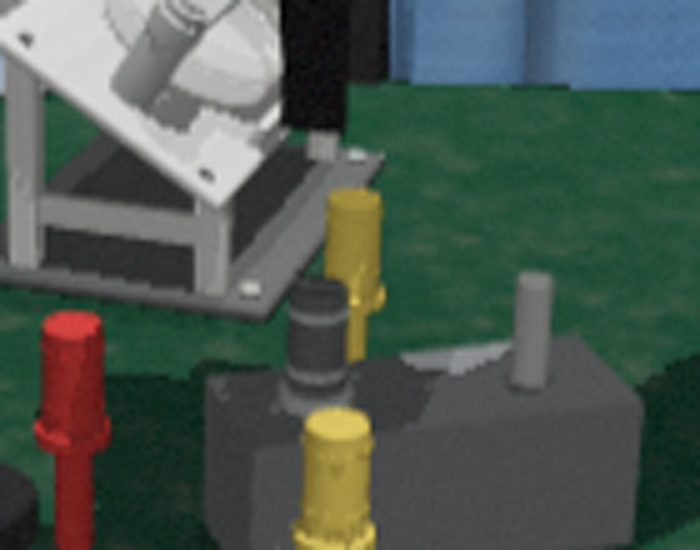

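View pics/t6.png

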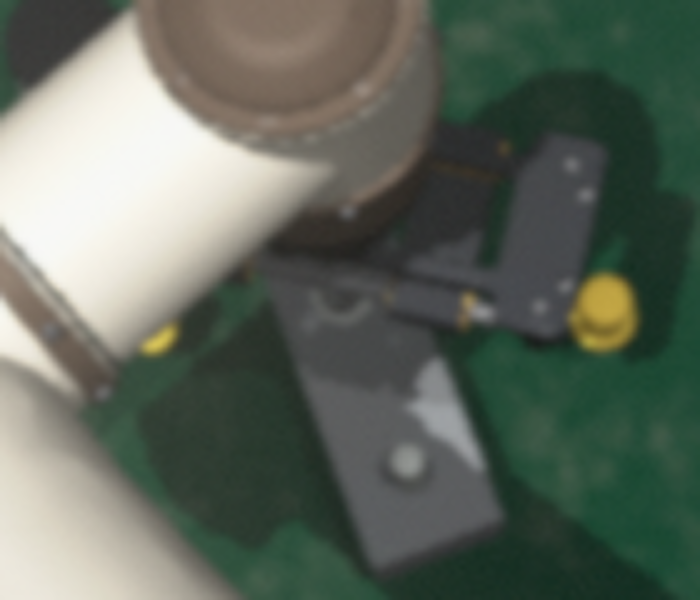

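```bash
python3 - <<'E'
from fit import *
k5=lambda x,y:((x+.5)/5-.5+280,(y+.5)/5-.5+230);kt=lambda x,y:((x+.5)/5-.5+220,(y+.5)/5-.5+210)
print(tri(k5(354,48),kt(606,294)),tri(k5(74,175),kt(294,80)),tri(k5(337,272),kt(134,300)))
E
python3 -m inch '[[-6,10,1,0,0,0,45],[-5,18,0,0,0,0.008,45],[0,18,0,0,0,0,45],[0,18,0,0,0,0,45],[0,18,0,0,0,0,45],[0,10,0,0,0,0,45],[0,4,0,0,0,0,45],[0,0,0,0,0,0,45]]'
python3 - <<'E'
from fit import *
p,r,s=cur();print(p,s["joint_positions"].round(2))
Rt=tool(-FR[:,1],[0,0,-1])
togo(np.array([.5435,.2535,.072]),Rt)
crop(camera("side"),280,200,140,110,5,"pics/s7.png")
E
```

```text
(array([0.53276833, 0.14018389, 0.09285677]), np.float64(0.0015059858214723396)) (array([0.63133002, 0.27239741, 0.0934876 ]), np.float64(0.001512546446427577)) (array([0.53673141, 0.34206485, 0.09369554]), np.float64(0.00019475578952647698))
time_s: 7.93
ee_pos: [0.5451, 0.2558, 0.077]
tcp_rot: [-1.076, 1.393, -1.39]
wrist_force: [0.4, 0.1, 0.3]
width: 0.045
[0.54511848 0.25575913 0.07699259] [ 0.71  0.48 -0.23 -0.   -0.85  0.61]
shift tool mm [ 2.6  5.  -1. ] turn [-0.    -0.006 -0.003]
```

View pics/s7.png

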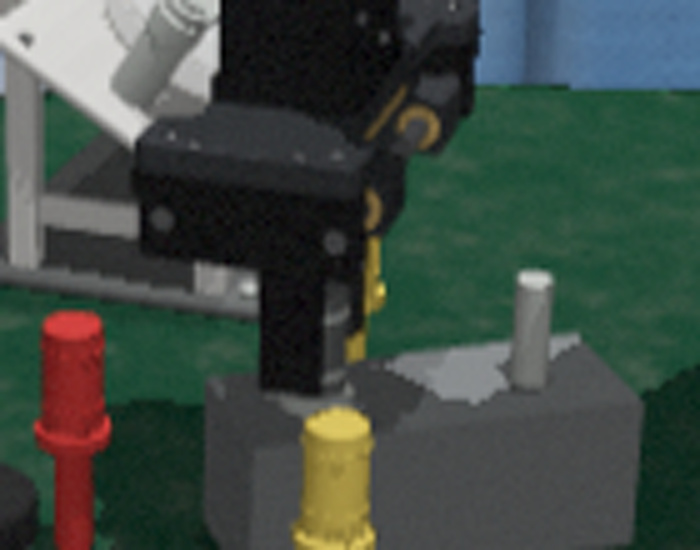

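```bash
python3 -m inch '[[2,4,-1,0,0,0,45],[0,0,0,0,0,0,30],[0,0,0,0,0,0,10],[0,0,0,0,0,0,10],[0,0,0,0,0,0,10],[0,0,0,0,0,0,10],[0,0,0,0,0,0,10]]'
python3 - <<'E'
from fit import *
p,r,s=cur();print(p,s["width"])
crop(camera("side"),280,200,140,110,5,"pics/s8.png")
E
```

```text
time_s: 8.57
ee_pos: [0.5437, 0.2545, 0.0737]
tcp_rot: [-1.075, 1.392, -1.389]
wrist_force: [-0.4, -0.0, 1.3]
width: 0.021
[0.54370597 0.25452204 0.07366354] 0.020974093335514584
```

View pics/s8.png

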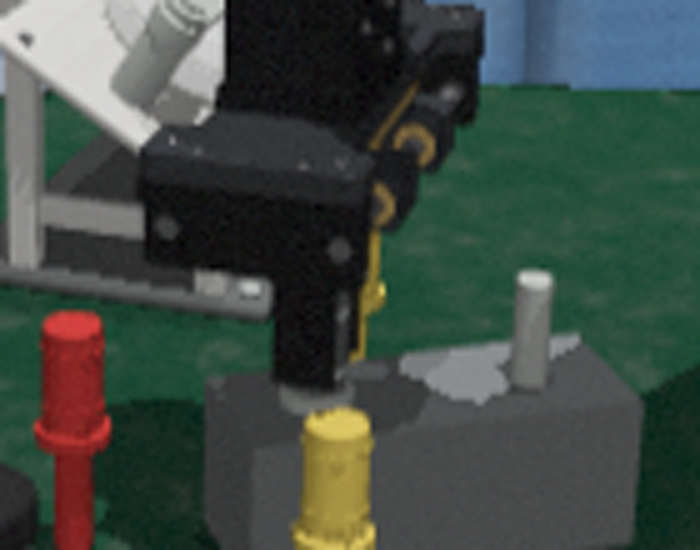

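```bash
python3 -m inch '[[0,-10,0,0,0,0,10],[0,-20,0,0,0,0,10],[0,-30,0,0,0,0,10],[0,-30,0,0,0,0,10],[0,-30,0,0,0,0,10],[20,-20,0,0,0,0,10],[30,-10,0,0,0,0,10],[35,0,0,0,0,0,10],[35,0,0,0,0,0,10],[35,0,0,0,0,0,10],[0,0,0,0,0,0,10],[0,0,0,0,0,0,10]]'
python3 - <<'E'
from fit import *
p,r,s=cur();print(p,s["width"],s["joint_positions"].round(2),s["wrist_force"])
Rt=tool(-FR[:,1],-FR[:,2])
togo(f2w([0,0,13.7+90]),Rt)
X=[p+r.as_matrix()@np.array([0,d/1000,0]) for d in (13.7,63.7)]
ps=proj("side",X);print(ps,(ps-[265,90])*5)
crop(camera("side"),265,90,140,110,5,"pics/s9.png")
E
```

```text
time_s: 9.62
ee_pos: [0.5041, 0.102, 0.2235]
tcp_rot: [-1.074, 1.394, -1.391]
wrist_force: [0.6, 0.5, -0.7]
width: 0.0212
[0.50408803 0.10197938 0.2235128 ] 0.02115019124194566 [ 0.51  0.19 -0.26 -0.   -1.11  0.8 ] [ 0.60805137  0.46709715 -0.65856514]
shift tool mm [207.2  -3.4  61.6] turn [ 0.557 -0.009 -0.002]
[[366.61943709 177.67452385]
 [365.42663933 201.81678609]] [[508.09718544 438.37261926]
 [502.13319667 559.08393044]]
```

View pics/s9.png

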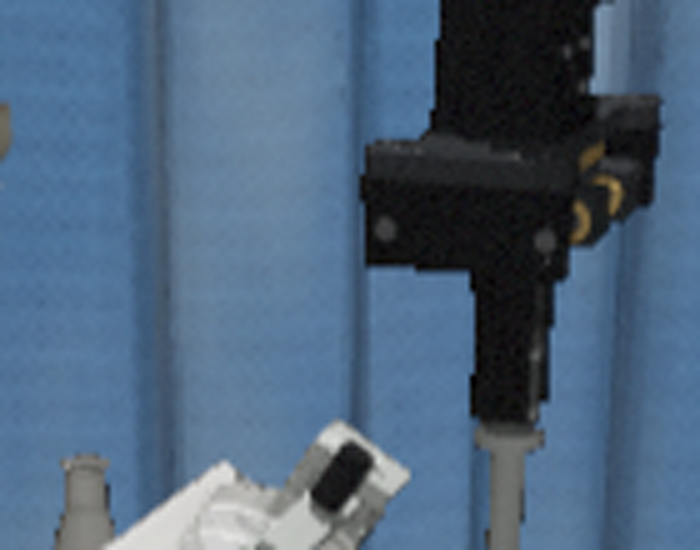

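```bash
python3 -m inch '[[20,-15,0,0,0,0,10],[32,-15,0,0,0,0,10],[35,0,5,0,0,0,10],[35,0,10,0,0,0,10],[35,0,10,0.05,0,0,10],[30,0,10,0.06,0,0,10],[20,0,10,0.06,0,0,10],[0,0,10,0.06,0,0,10],[0,0,0,0.06,0,0,10],[0,0,0,0.06,0,0,10],[0,0,0,0.06,0,0,10],[0,0,0,0,0,0,10]]'
python3 - <<'E'
from fit import *
p,r,s=cur();print(p,w2f(p),s["width"],s["joint_positions"].round(2))
Rt=tool(-FR[:,1],-FR[:,2])
togo(f2w([0,0,13.7+90]),Rt);togo(f2w([0,0,13.7+60]),Rt)
E
```

```text
time_s: 10.67
ee_pos: [0.5034, -0.1102, 0.2531]
tcp_rot: [-0.809, 1.045, -1.585]
wrist_force: [-0.3, -0.0, -1.7]
width: 0.0212
[ 0.50335047 -0.1102403   0.25313942] [  6.6   1.7 131.5] 0.02120969129451192 [ 0.19 -0.03 -0.6   0.28 -0.65  0.93]
shift tool mm [ 1.7 28.5 -2.4] turn [ 0.151 -0.005  0.   ]
shift tool mm [ 1.7 58.1  2.2] turn [ 0.151 -0.005  0.   ]
```

```bash
python3 -m inch '[[1,0,0,0.05,0,0,10],[0,0,0,0.05,-0.005,0,10],[0,0,0,0.05,0,0,10],[0,5,0,0,0,0,10],[0,0,0,0,0,0,10],[0,0,0,0,0,0,10]]'
python3 - <<'E'
from fit import *
p,r,s=cur();print(p,w2f(p),s["width"],s["joint_positions"].round(2))
Rt=tool(-FR[:,1],-FR[:,2])
togo(f2w([0,0,13.7+90]),Rt);togo(f2w([0,0,13.7+60]),Rt)
print((FR.T@r.as_matrix()).round(3))
a=camera("side");crop(a,280,90,120,110,6,"pics/s10.png")
t=camera("top");crop(t,400,200,110,90,6,"pics/t10.png")
X=[p+r.as_matrix()@np.array([0,d/1000,0]) for d in (13.7,63.7)]
print((proj("side",X)-[280,90])*6,(proj("top",X)-[400,200])*6)
E
```

```text
time_s: 11.17
ee_pos: [0.5101, -0.1123, 0.2516]
tcp_rot: [-0.707, 0.909, -1.642]
wrist_force: [-0.2, 0.5, -1.1]
width: 0.0209
[ 0.51006489 -0.11234765  0.25156256] [ 11.7   1.3 126.4] 0.020894351604035473 [ 0.17 -0.07 -0.8   0.61 -0.38  0.64]
shift tool mm [  1.3  22.7 -11.8] turn [-0.002 -0.002 -0.   ]
shift tool mm [  1.3  52.7 -11.8] turn [-0.002 -0.002 -0.   ]
[[-0.002  0.002  1.   ]
 [-1.     0.    -0.002]
 [-0.    -1.     0.002]]
[[476.75850753 306.05876311]
 [407.41897363 407.54792468]] [[462.19358714 351.32410787]
 [443.26281223 299.98613324]]
```

View pics/s10.png

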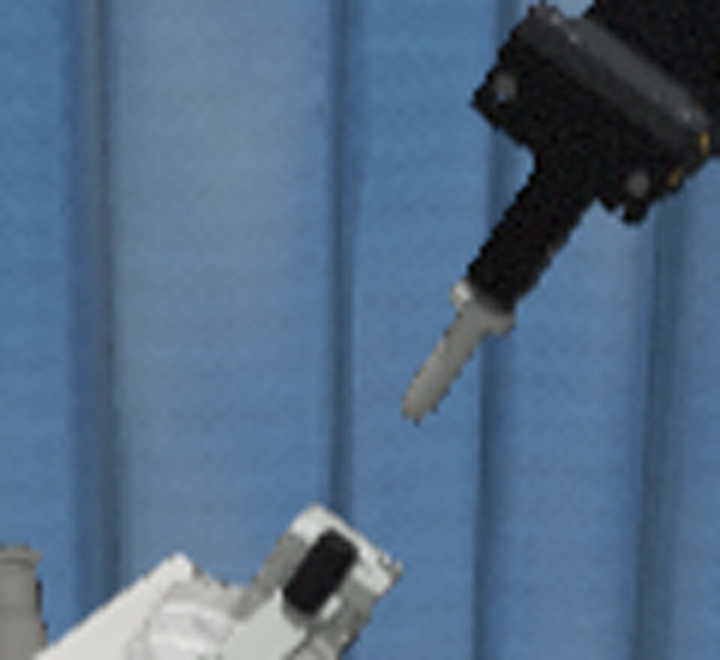

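View pics/t10.png

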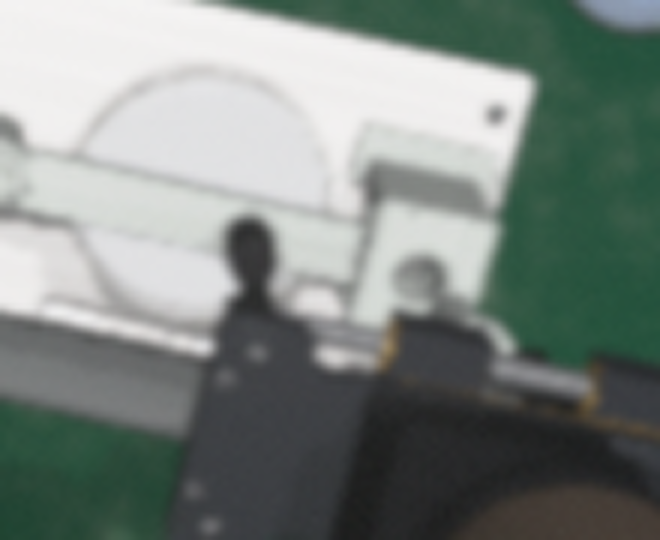

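```bash
python3 -m inch '[[1,5,-4,0,0,0,10],[0,13,-4,0,0,0,10],[0,13,-4,0,0,0,10],[0,10,0,0,0,0,10],[0,7,0,0,0,0,10],[0,0,0,0,0,0,10],[0,0,0,0,0,0,10]]'
python3 - <<'E'
from fit import *
p,r,s=cur();print(p,w2f(p),s["width"],s["joint_positions"].round(2),s["wrist_force"])
Rt=tool(-FR[:,1],-FR[:,2])
togo(f2w([0,0,13.7+52]),Rt)
a=camera("side");crop(a,300,120,90,80,8,"pics/s11.png")
X=[p+r.as_matrix()@np.array([0,d/1000,0]) for d in (13.7,63.7)]+[FP]
print((proj("side",X)-[300,120])*8)
E
```

```text
time_s: 11.85
ee_pos: [0.5242, -0.1176, 0.205]
tcp_rot: [-0.707, 0.91, -1.642]
wrist_force: [0.1, -0.5, -0.4]
width: 0.0213
[ 0.52419288 -0.11764353  0.20502013] [-0.2 -0.4 79. ] 0.02128955318686484 [ 0.02  0.01 -0.93  1.02 -0.16  0.33] [ 0.12905385 -0.52026715 -0.43177949]
shift tool mm [-0.4 13.3  0.2] turn [-0.001 -0.003  0.   ]
[[421.75796611 319.19379675]
 [332.02220252 449.34456185]
 [304.57351945 488.40883579]]
```

View pics/s11.png

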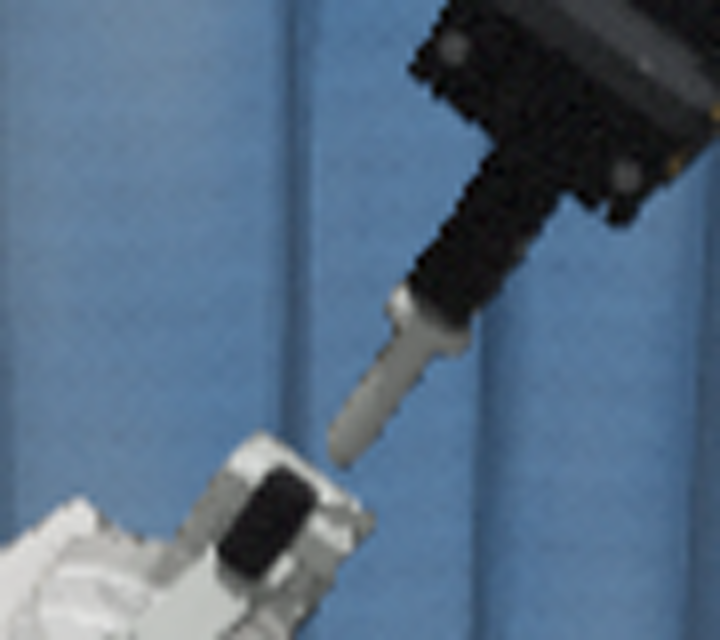

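Joint 5 is on its limit (-0.16) with 65 mm still to go. I'll fit the arm kinematics from the logged poses and see whether the insertion is reachable in this grasp.

```bash
cat > kin.py <<'E'
from fit import *
D=[([.17838923,.59834568,.22144485],[-1.05969,1.41863,-1.42116],[1.5396,.38557,.0066,-.0005,-1.19405,-.25856]),
([.4182,.013,.258],[-.7,.939,-1.679],[.67,-.27,-.96,.74,-.69,.07]),
([.4923,-.0206,.1727],[-.733,.929,-1.635],[.07,-.01,-1.06,1.54,-.16,-.24]),
([.5102,-.0382,.1974],[-.754,.943,-1.657],[.27,0,-.94,.98,-.33,.15]),
([.488,-.0378,.1883],[-.91,1.174,-1.543],[.35,.06,-.64,.25,-.68,.77]),
([.4766,-.0283,.1384],[-.918,1.171,-1.529],[.37,.11,-.75,.31,-.53,.69]),
([.5121,-.0327,.0967],[-.906,1.173,-1.521],[.32,.23,-.75,.36,-.39,.68]),
([.5433,.1708,.2493],[-1.071,1.387,-1.383],[.59,.27,-.09,0,-1.2,.74]),
([.5451,.2558,.077],[-1.076,1.393,-1.39],[.71,.48,-.23,0,-.85,.61]),
([.5041,.102,.2235],[-1.074,1.394,-1.391],[.51,.19,-.26,0,-1.11,.8]),
([.5034,-.1102,.2531],[-.809,1.045,-1.585],[.19,-.03,-.6,.28,-.65,.93]),
([.5101,-.1123,.2516],[-.707,.909,-1.642],[.17,-.07,-.8,.61,-.38,.64]),
([.5242,-.1176,.205],[-.707,.91,-1.642],[.02,.01,-.93,1.02,-.16,.33])]
e=lambda ax,a:R.from_euler(ax,a)
# zero: forearm along +x, tool along +x; tool-y=+x
def fk(q,k):
    h,L1,L2,o,Lt,a,o2,c6,s4,s6=k
    A=e('z',q[0]);p=A.apply([0,o2,h])
    B=A*e('y',q[1]);p=p+B.apply([0,0,L1])
    F=A*e('y',q[1]-q[2]);p=p+F.apply([L2,0,a])
    W=F*e('x',np.sign(s4)*q[3]);W5=W*e('y',-q[4])
    p=p+W5.apply([Lt,o,0])
    T=W5*e('x',np.sign(s6)*q[5]+c6)*R.from_matrix(np.array([[0,1,0],[1,0,0],[0,0,-1.]]))  # columns tool x,y,z in link
    return p,T
def fitk():
    best=None
    for s4 in(1,-1):
        for s6 in(1,-1):
            for c6 in (0,1.57,3.14,-1.57):
                def res(v):
                    k=list(v)+[s4,s6];o=[]
                    for p,w,q in D:
                        P,T=fk(q,k);o+=list((P-p)*3)+list((T.inv()*R.from_rotvec(w)).as_rotvec()*.5)
                    return o
                r=least_squares(res,[.25,.54,.54,-.15,.3,0,0,c6],loss='soft_l1',f_scale=.02)
                if best is None or r.cost<best[0]: best=(r.cost,list(r.x)+[s4,s6],np.array(res(r.x)).reshape(-1,6))
    return best
LO=np.array([-3.14,-1.21,-1.07,-3.16,-2.99,-3.1]);HI=np.array([3.14,2.06,1.41,2.05,-.16,3.1])
def ik(k,p,Rt,q0,lim=True):
    Rt=R.from_matrix(Rt)
    f=lambda q:np.r_[(fk(q,k)[0]-p)*5,(fk(q,k)[1].inv()*Rt).as_rotvec()]
    r=least_squares(f,np.clip(q0,LO+.001,HI-.001),bounds=(LO,HI) if lim else (-np.inf,np.inf))
    P,T=fk(r.x,k);return r.x,np.linalg.norm(P-p)*1000,np.linalg.norm((T.inv()*Rt).as_rotvec())
E
python3 - <<'E'
from kin import *
b=fitk();print(b[0],np.round(b[1],3));print(np.round(b[2]/[3,3,3,.5,.5,.5],3))
import pickle;pickle.dump(b[1],open("k.pkl","wb"))
q=sense()["joint_positions"]
Rt=tool(-FR[:,1],-FR[:,2])
rng=np.random.default_rng(0)
for z in(79,66,50,35,20,13.7):
    best=min((ik(b[1],f2w([0,0,z]),Rt,q0) for q0 in [q]+[q+rng.normal(0,.5,6) for _ in range(12)]),key=lambda t:t[1]/50+t[2])
    print(z,best[0].round(2),round(best[1],1),round(best[2],3))
E
```

```text
0.00039453146601838685 [ 1.700e-01  5.590e-01  4.240e-01 -1.590e-01  3.080e-01 -2.000e-03
 -1.000e-03 -1.572e+00 -1.000e+00 -1.000e+00]
[[-0.    -0.001  0.    -0.     0.001  0.   ]
 [ 0.    -0.001 -0.001  0.002  0.     0.002]
 [ 0.001 -0.     0.003 -0.006  0.001 -0.006]
 [-0.     0.    -0.002  0.002  0.002 -0.002]
 [-0.002 -0.001 -0.002  0.004 -0.006  0.   ]
 [-0.    -0.001 -0.001  0.003 -0.004  0.002]
 [-0.001  0.001 -0.001 -0.     0.001 -0.002]
 [ 0.001  0.001  0.001 -0.002  0.006  0.002]
 [-0.     0.002  0.003 -0.006  0.002 -0.005]
 [ 0.001 -0.003  0.002 -0.007 -0.006 -0.003]
 [-0.001 -0.002 -0.001  0.002 -0.006  0.002]
 [ 0.002  0.001 -0.    -0.002  0.005 -0.003]
 [-0.001  0.002  0.    -0.002  0.003 -0.004]]
79 [ 0.03  0.01 -0.92  0.99 -0.17  0.35] 0.0 0.0
66 [ 0.02  0.04 -0.91  1.01 -0.16  0.34] 1.1 0.015
50 [ 0.02  0.08 -0.89  0.97 -0.16  0.38] 2.6 0.036
35 [ 0.02  0.11 -0.87  0.92 -0.16  0.42] 3.9 0.055
20 [ 0.03  0.15 -0.85  0.86 -0.16  0.47] 5.0 0.073
13.7 [ 0.03  0.16 -0.83  0.83 -0.16  0.5 ] 5.5 0.08
```

Run:
```python
from kin import *
import pickle;k=pickle.load(open("k.pkl","rb"))
rng=np.random.default_rng(1)
Rt=tool(-FR[:,1],-FR[:,2]); q=sense()["joint_positions"]
print("wide seeds aligned, z=13.7")
S=set()
for i in range(80):
    a=ik(k,f2w([0,0,13.7]),Rt,rng.uniform(LO,HI))
    if a[1]<2 and a[2]<.02:S.add(tuple(a[0].round(1)))
print(S)
print("tilt from fork axis about tool x; grasp at 32.7 above")
for d in (-.1,-.15,-.2,-.25,-.3,-.35,-.4):
    ax=-FR[:,1]
    yd=R.from_rotvec(ax*d).apply(-FR[:,2])
    o=[]
    for z in (95,60,40,20,0):
        g=f2w([0,0,32.7+z]);T=tool(ax,yd)
        b=min((ik(k,g+.019*yd,T,q0) for q0 in [q,[.2,.1,-.6,.3,-.6,.8],[.02,.15,-.85,.86,-.2,.5]]),key=lambda t:t[1]/50+t[2])
        o.append((round(b[1],1),round(b[2],3),b[0][4].round(2),b[0][3].round(2)))
    print(d,o)
```

```text
wide seeds aligned, z=13.7
set()
tilt from fork axis about tool x; grasp at 32.7 above
-0.1 [(np.float64(0.0), np.float64(0.0), np.float64(-0.49), np.float64(0.4)), (np.float64(0.0), np.float64(0.0), np.float64(-0.39), np.float64(0.47)), (np.float64(0.0), np.float64(0.0), np.float64(-0.33), np.float64(0.52)), (np.float64(0.0), np.float64(0.0), np.float64(-0.26), np.float64(0.61)), (np.float64(0.0), np.float64(0.0), np.float64(-0.19), np.float64(0.77))]
-0.15 [(np.float64(0.0), np.float64(0.0), np.float64(-0.57), np.float64(0.31)), (np.float64(0.0), np.float64(0.0), np.float64(-0.48), np.float64(0.34)), (np.float64(0.0), np.float64(0.0), np.float64(-0.43), np.float64(0.37)), (np.float64(0.0), np.float64(0.0), np.float64(-0.38), np.float64(0.41)), (np.float64(0.0), np.float64(0.0), np.float64(-0.32), np.float64(0.46))]
-0.2 [(np.float64(0.0), np.float64(0.0), np.float64(-0.65), np.float64(0.24)), (np.float64(0.0), np.float64(0.0), np.float64(-0.56), np.float64(0.26)), (np.float64(0.0), np.float64(0.0), np.float64(-0.52), np.float64(0.27)), (np.float64(0.0), np.float64(0.0), np.float64(
[... 880 characters left out ...]
 np.float64(-0.86), np.float64(0.1)), (np.float64(0.0), np.float64(0.0), np.float64(-0.79), np.float64(0.11)), (np.float64(0.0), np.float64(0.0), np.float64(-0.75), np.float64(0.11)), (np.float64(0.0), np.float64(0.0), np.float64(-0.71), np.float64(0.11)), (np.float64(0.0), np.float64(0.0), np.float64(-0.67), np.float64(0.11))]
-0.4 [(np.float64(0.0), np.float64(0.0), np.float64(-0.93), np.float64(0.07)), (np.float64(0.0), np.float64(0.0), np.float64(-0.86), np.float64(0.07)), (np.float64(0.0), np.float64(0.0), np.float64(-0.82), np.float64(0.08)), (np.float64(0.0), np.float64(0.0), np.float64(-0.78), np.float64(0.08)), (np.float64(0.0), np.float64(0.0), np.float64(-0.75), np.float64(0.08))]
```

The straight grasp can't reach the bottom of the insertion: joint 5 would have to pass -0.16. If the tool is about 0.22 rad nearer vertical than the pin, the model reaches it comfortably. So I'll put the pin back in its hole, re-grip it with the tool tilted about the jaw axis, and return.

```bash
python3 -m inch '[[0,-20,0,0,0,0,10],[0,-30,0,0,0,0,10],[0,-15,0,-0.08,0,0,10],[-10,0,0,-0.1,0,0,10],[-30,0,0,-0.1,0,0,10],[-35,0,0,-0.1,0,0,10],[-35,0,0,-0.1,0,0,10],[-35,0,0,-0.077,0,0,10],[-35,0,0,0,0,0,10],[-35,0,0,0,0,0,10],[-20,0,0,0,0,0,10],[0,0,0,0,0,0,10]]'
python3 - <<'E'
from fit import *
p,r,s=cur();print(p,s["width"],s["joint_positions"].round(2))
togo(np.array([.5437,.2545,.160]),R.from_rotvec([-1.075,1.392,-1.389]).as_matrix())
E
```

```text
time_s: 12.9
ee_pos: [0.5559, 0.1189, 0.2536]
tcp_rot: [-1.063, 1.362, -1.408]
wrist_force: [-1.1, -0.1, -1.2]
width: 0.0214
[0.55589128 0.11894299 0.25358257] 0.02142531042228052 [ 0.51  0.25 -0.11  0.02 -1.18  0.81]
shift tool mm [-128.6   91.9  -48. ] turn [-0.03   0.003  0.007]
```

```bash
python3 -m inch '[[-25,0,-9,-0.03,0,0.007,10],[-35,5,-13,0,0,0,10],[-35,10,-13,0,0,0,10],[-24,20,-11,0,0,0,10],[-8,20,-2,0,0,0,10],[0,15,0,0,0,0,10],[0,8,0,0,0,0,10],[0,0,0,0,0,0,10],[0,0,0,0,0,0,10]]'
python3 - <<'E'
from fit import *
p,r,s=cur();print(p,s["width"],s["joint_positions"].round(2))
togo(np.array([.5437,.2545,.0737]),R.from_rotvec([-1.075,1.392,-1.389]).as_matrix())
E
```

```text
time_s: 13.65
ee_pos: [0.5406, 0.2487, 0.176]
tcp_rot: [-1.075, 1.393, -1.393]
wrist_force: [0.2, -0.1, -1.3]
width: 0.0212
[0.54056549 0.24867947 0.17599028] 0.021209029005950748 [ 0.7   0.37 -0.14  0.   -1.06  0.61]
shift tool mm [ -6.2 102.3   1.4] turn [-0.    -0.003  0.002]
```

```bash
python3 -m inch '[[-6,10,1.5,0,-0.003,0.002,10],[0,20,0,0,0,0,10],[0,14,0,0,0,0,10],[0,0,0,0,0,0,10],[0,0,0,0,0,0,10]]'
python3 - <<'E'
from fit import *
p,r,s=cur();print(p,s["width"])
togo(np.array([.5437,.2545,.0737]),R.from_rotvec([-1.075,1.392,-1.389]).as_matrix())
crop(camera("side"),280,200,140,110,5,"pics/s12.png")
E
```

```text
time_s: 14.07
ee_pos: [0.5438, 0.2539, 0.1313]
tcp_rot: [-1.076, 1.391, -1.39]
wrist_force: [0.5, 0.2, 0.0]
width: 0.021
[0.54381796 0.2539488  0.1313327 ] 0.020998868702329872
shift tool mm [-0.3 57.6 -0.4] turn [-0.    -0.     0.002]
```

View pics/s12.png

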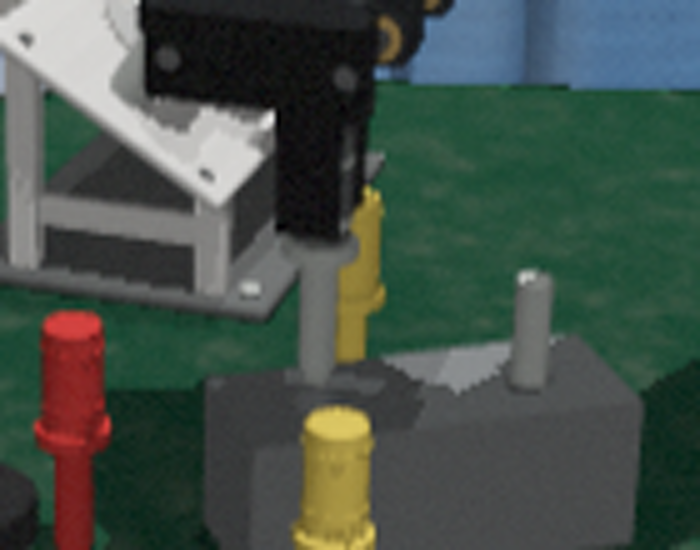

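The pin hangs straight, with its tip at crop (318,383) just over the hole. Lowering it.

```bash
python3 -m inch '[[0,8,0,0,0,0,10],[0,8,0,0,0,0,10],[0,8,0,0,0,0,10],[0,0,0,0,0,0,10]]'
python3 -m inch '[[0,10,0,0,0,0,10],[0,10,0,0,0,0,10],[0,8,0,0,0,0,10],[0,4,0,0,0,0,10],[0,0,0,0,0,0,10],[0,0,0,0,0,0,10]]'
python3 - <<'E'
from fit import *
p,r,s=cur();print(p,s["width"])
r0=r
g=np.array([p[0],p[1],p[2]+.019])
y=r.as_matrix()[:,1];x=r.as_matrix()[:,0]
yd=R.from_rotvec(-x*.22).apply(y)
togo(g+.019*yd,tool(x,yd))
E
```

```text
time_s: 14.45
ee_pos: [0.5427, 0.2538, 0.1053]
tcp_rot: [-1.079, 1.393, -1.39]
wrist_force: [0.1, -0.2, -1.8]
width: 0.0213
time_s: 14.95
ee_pos: [0.5435, 0.2541, 0.0749]
tcp_rot: [-1.077, 1.391, -1.39]
wrist_force: [-0.2, 0.5, -0.5]
width: 0.0212
[0.54346919 0.25414767 0.0748707 ] 0.02117569600175558
shift tool mm [-0.1 -0.5 -4.1] turn [-0.22 -0.    0.  ]
```

```bash
python3 -m inch '[[0,0,0,0,0,0,34],[0,0,0,0,0,0,34],[0,0,0,0,0,0,34],[0,0,-2,-0.1,0,0,34],[0,0,-2,-0.12,0,0,34],[0,0,0,0,0,0,34],[0,0,0,0,0,0,34]]'
python3 - <<'E'
from fit import *
p,r,s=cur();print(p,s["width"],s["wrist_force"].round(1))
Y=r.as_matrix()[:,1];print(Y.round(3),"grasp pt",p-.019*Y)
togo(np.array([.5435,.2543,.0916])+.019*Y,r.as_matrix())
E
```

```text
time_s: 15.53
ee_pos: [0.5413, 0.2548, 0.0751]
tcp_rot: [-1.214, 1.572, -1.26]
wrist_force: [-0.3, -0.1, 0.4]
width: 0.0337
[0.54127012 0.25484043 0.07507522] 0.033653031684571184 [-0.3 -0.1  0.4]
[-0.207  0.057 -0.977] grasp pt [0.54521206 0.2537491  0.09362974]
shift tool mm [-0.1  2.4 -1.3] turn [0. 0. 0.]
```

```bash
python3 -m inch '[[0,1,-1.3,0,0,0,34],[0,0,0,0,0,0,10],[0,0,0,0,0,0,10],[0,0,0,0,0,0,10],[0,0,0,0,0,0,10],[0,0,0,0,0,0,10]]'
python3 - <<'E'
from fit import *
p,r,s=cur();print(p,s["width"],s["tcp_rot"])
# pin seat in tool frame: pin axis vertical, seat at (px,py,.060)
g=p-.019*r.as_matrix()[:,1]
for c in [(.5435,.2542,.06)]:
    print("seat in tool mm",(r.inv().apply(np.array(c)-p)*1000).round(1),"pin z in tool",r.inv().apply([0,0,1]).round(3))
crop(camera("side"),280,200,140,110,5,"pics/s13.png")
E
```

```text
time_s: 16.03
ee_pos: [0.5376, 0.2558, 0.0751]
tcp_rot: [-1.217, 1.571, -1.257]
wrist_force: [-0.4, 1.7, 1.8]
width: 0.0213
[0.53763694 0.25578798 0.07507886] 0.021276990499790777 [-1.21720575  1.57119618 -1.25715885]
seat in tool mm [ 0.1 13.4  9.2] pin z in tool [-0.003 -0.976 -0.217]
```

View pics/s13.png

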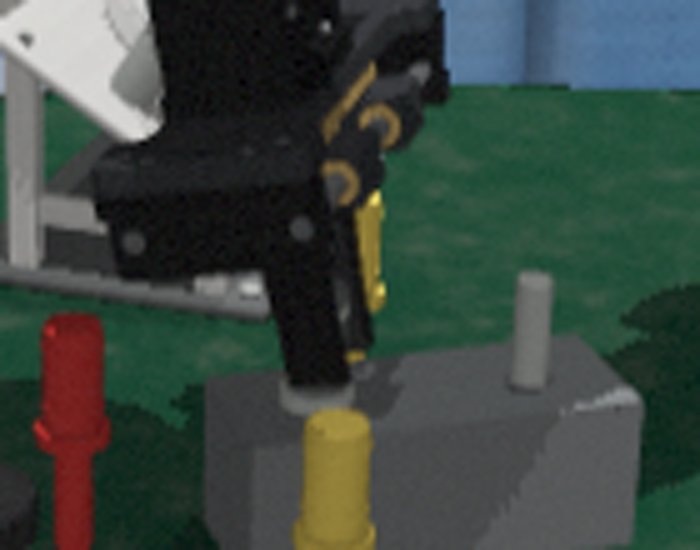

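```bash
python3 -m inch '[[0,-9.8,-2.2,0,0,0,10],[0,-19.5,-4.3,0,0,0,10],[0,-29.3,-6.5,0,0,0,10],[0,-29.3,-6.5,0,0,0,10],[0,-29.3,-6.5,0,0,0,10],[20,-29.3,-6.5,0,0,0,10],[30,-10,0,0,0,0,10],[35,0,0,0,0,0,10],[35,0,0,0,0,0,10],[35,0,0,0,0,0,10],[0,0,0,0,0,0,10],[0,0,0,0,0,0,10]]'
cat >> kin.py <<'E'
# pin in tool: seat S (mm), axis A (towards grip)
def goal(z,S,A,x=0,y=0):
    """tool pose s.t. pin axis=fork z, seat at fork (x,y,z)"""
    A=np.array(A)/np.linalg.norm(A)
    d=np.arctan2(-A[2],-A[1])  # tilt about tool x
    Rt=np.c_[-FR[:,1],-FR[:,2],FR[:,0]]  # aligned tool
    ax=-FR[:,1]
    Rm=(R.from_rotvec(-ax*d)*R.from_matrix(Rt)).as_matrix()
    return f2w([x,y,z])-Rm@(np.array(S)/1000),Rm
SS=[0.1,13.4,9.2];AA=[0,-.976,-.217]
E
python3 - <<'E'
from kin import *
import pickle;k=pickle.load(open("k.pkl","rb"))
p,r,s=cur();print(p,s["width"],s["joint_positions"].round(2))
for z in (90,60,0):
    P,M=goal(z,SS,AA);togo(P,M);print((FR.T@M@np.array(AA)).round(3),ik(k,P,M,s["joint_positions"]))
X=[p+r.apply((np.array(SS)-np.array(AA)*d)/1000) for d in (0,50)]
print((proj("side",X)-[265,70])*5)
crop(camera("side"),265,70,140,120,5,"pics/s14.png")
E
```

```text
time_s: 17.08
ee_pos: [0.5016, 0.1028, 0.2351]
tcp_rot: [-1.213, 1.573, -1.26]
wrist_force: [-0.0, 0.8, -1.2]
width: 0.0213
[0.50159062 0.10282557 0.23507525] 0.021322825593032193 [ 0.43  0.29 -0.06 -0.14 -1.39  0.93]
shift tool mm [207.4  -2.6  59.2] turn [ 0.557 -0.008 -0.003]
[-0. -0.  1.] (array([ 0.17192821,  0.03394495, -0.57263793,  0.22102113, -0.66360343,
        0.99849597]), np.float64(3.7751664318895326e-13), np.float64(2.3241876662647787e-15))
shift tool mm [207.4  18.9  80.2] turn [ 0.557 -0.008 -0.003]
[-0. -0.  1.] (array([ 0.15467562,  0.09106242, -0.58541398,  0.23454112, -0.59239518,
        0.99455732]), np.float64(2.1644455617367583e-12), np.float64(1.738465332806433e-14))
shift tool mm [207.4  61.7 122.2] turn [ 0.557 -0.008 -0.003]
[-0. -0.  1.] (array([ 0.12238752,  0.20924675, -0.60275542,  0.27590589, -0.45526489,
        0.97215869]), np.float64(4.965068306494546e-13), np.float64(2.181948400518502e-15))
[[500.70281666 512.50232476]
 [494.76725975 633.97730715]]
```

View pics/s14.png

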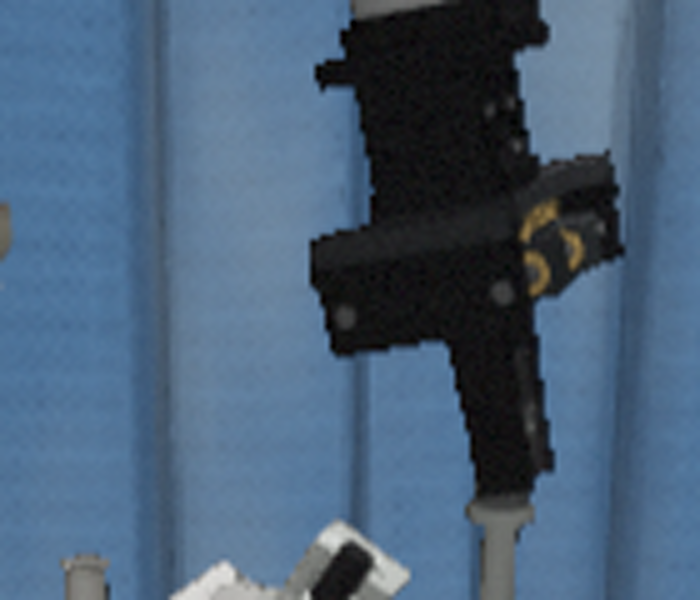

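```bash
python3 -m inch '[[20,-15,-3,0,0,0,10],[32,-15,0,0,0,0,10],[35,0,5,0.05,0,0,10],[35,0,10,0.07,0,0,10],[35,0,10,0.08,0,0,10],[30,0,10,0.08,0,0,10],[20,0,10,0.08,0,0,10],[0,0,10,0.08,0,0,10],[0,0,0,0.08,0,0,10],[0,0,0,0.037,0,0,10],[0,0,0,0,0,0,10],[0,0,0,0,0,0,10]]'
python3 - <<'E'
from kin import *
p,r,s=cur();print(p,s["width"],s["joint_positions"].round(2))
print("seat in fork",w2f(p+r.apply(np.array(SS)/1000)))
for z in (90,60,0):
    togo(*goal(z,SS,AA))
E
```

```text
time_s: 18.13
ee_pos: [0.5069, -0.1098, 0.2617]
tcp_rot: [-0.855, 1.105, -1.555]
wrist_force: [1.0, -0.1, -0.7]
width: 0.0214
[ 0.50689489 -0.10984688  0.26174891] 0.02143687301694323 [ 0.18  0.   -0.5   0.19 -0.77  1.02]
seat in fork [ 20.1   2.8 121.9]
shift tool mm [  3.   35.5 -12.6] turn [ 0.002 -0.005 -0.002]
shift tool mm [ 3.  64.8 -6.1] turn [ 0.002 -0.005 -0.002]
shift tool mm [  3.  123.4   7.1] turn [ 0.002 -0.005 -0.002]
```

```bash
python3 -m inch '[[3,8,-9,0,-0.005,-0.002,10],[0,14,-9,0,0,0,10],[0,14,2,0,0,0,10],[0,14,3,0,0,0,10],[0,9,2,0,0,0,10],[0,4,1,0,0,0,10],[0,0,0,0,0,0,10],[0,0,0,0,0,0,10]]'
python3 - <<'E'
from kin import *
p,r,s=cur();print(p,s["width"],s["joint_positions"].round(2))
print("seat in fork",w2f(p+r.apply(np.array(SS)/1000)),"axis",(FR.T@r.apply(AA)).round(3))
for z in (60,40,0): togo(*goal(z,SS,AA))
X=[p+r.apply((np.array(SS)-np.array(AA)*d)/1000) for d in (0,50)]+[FP]
print((proj("side",X)-[300,120])*8,(proj("top",X)-[410,195])*6)
a=camera("side");crop(a,300,120,90,75,8,"pics/s15.png")
a=camera("top");crop(a,410,195,110,90,6,"pics/t15.png")
E
```

```text
time_s: 18.8
ee_pos: [0.5178, -0.1162, 0.1989]
tcp_rot: [-0.859, 1.101, -1.556]
wrist_force: [-0.0, -0.1, -0.4]
width: 0.0216
[ 0.51782096 -0.11621681  0.1989472 ] 0.02161475754849941 [ 0.16  0.08 -0.59  0.24 -0.59  0.99]
seat in fork [-2.9 -0.7 62.2] axis [0.001 0.001 1.   ]
shift tool mm [-0.7  1.5  3.3] turn [ 0.001 -0.001  0.001]
shift tool mm [-0.7 21.1  7.7] turn [ 0.001 -0.001  0.001]
shift tool mm [-0.7 60.1 16.4] turn [ 0.001 -0.001  0.001]
[[423.68804399 332.52635175]
 [334.4063252  462.45538948]
 [304.57351945 488.40883579]] [[377.47816831 371.96466471]
 [360.35319583 323.55200742]
 [356.37401158 303.87327649]]
```

View pics/s15.png

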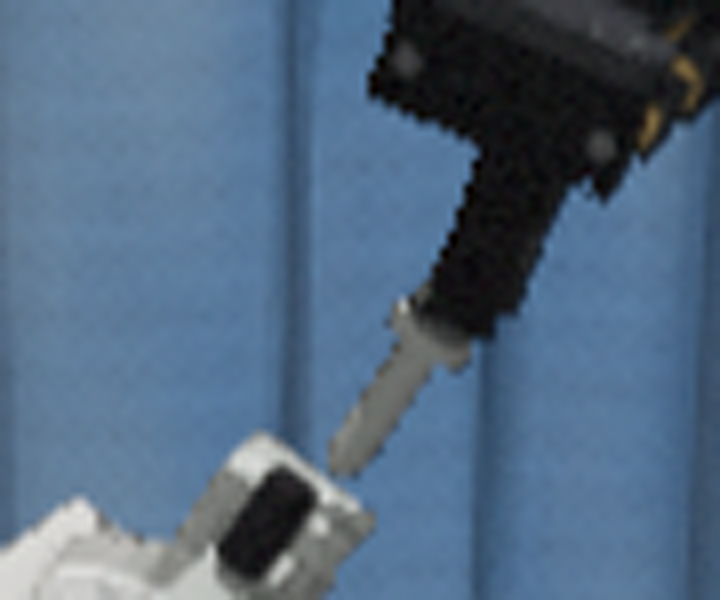

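View pics/t15.png

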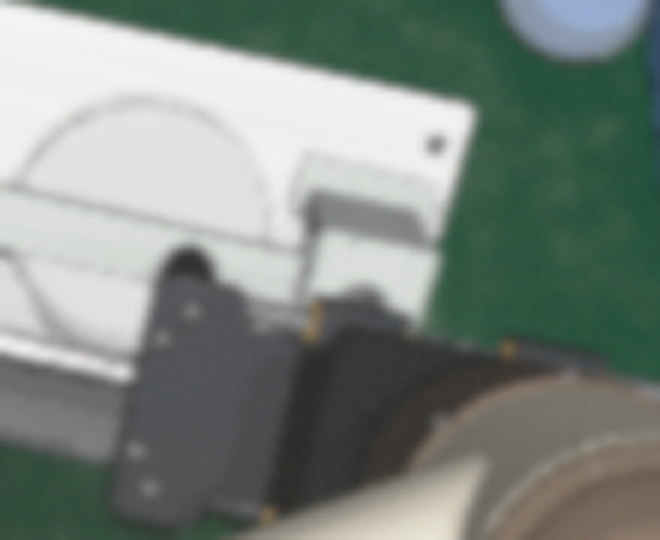

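```bash
python3 -m inch '[[-0.5,5,4,0,0,0,10],[0,6,1.3,0,0,0,10],[0,6,1.3,0,0,0,10],[0,4,1,0,0,0,10],[0,0,0,0,0,0,10],[0,0,0,0,0,0,10]]'
cat > st.py <<'E'
from kin import *
p,r,s=cur();print(s["time_s"],"w",s["width"].round(4),"F fork",(FR.T@s["wrist_force"]).round(1),"seat",w2f(p+r.apply(np.array(SS)/1000)),"ax",(FR.T@r.apply(AA)).round(3))
togo(*goal(0,SS,AA))
E
python3 st.py
python3 - <<'E'
from h import *
crop(camera("side"),300,120,90,75,8,"pics/s16.png")
E
```

```text
time_s: 19.4
ee_pos: [0.5309, -0.1194, 0.1808]
tcp_rot: [-0.86, 1.102, -1.556]
wrist_force: [0.5, -0.6, -1.0]
width: 0.0211Traceback (most recent call last):
  File "st.py", line 2, in <module>
    p,r,s=cur();print(s["time_s"],"w",s["width"].round(4),"F fork",(FR.T@s["wrist_force"]).round(1),"seat",w2f(p+r.apply(np.array(SS)/1000)),"ax",(FR.T@r.apply(AA)).round(3))
                                      ^^^^^^^^^^^^^^^^
AttributeError: 'float' object has no attribute 'round'
```

View pics/s16.png

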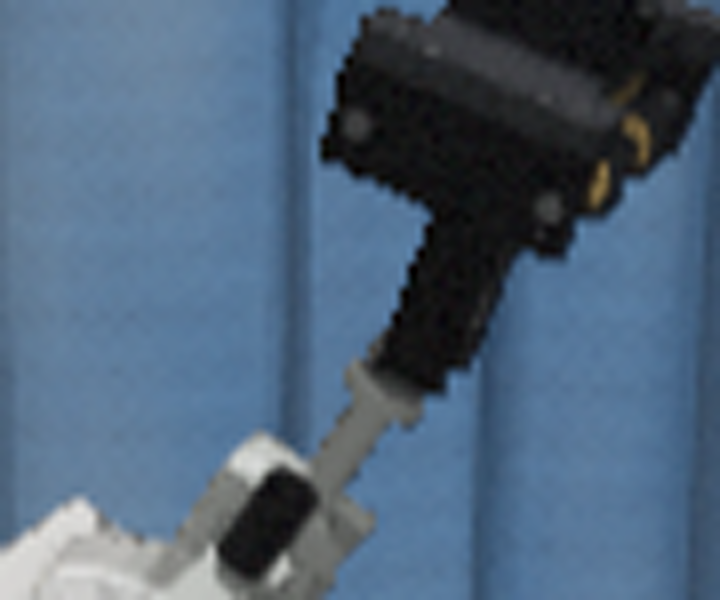

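The tip is in the hole, judging by the picture and a force of about 1 N. Continuing.

```bash
sed -i 's/s\["width"\].round(4)/round(s["width"],4)/' st.py; python3 st.py; python3 -m inch '[[0,5,1.1,0,0,0,10],[0,5,1.1,0,0,0,10],[0,0,0,0,0,0,10]]'; python3 st.py
```

```text
19.45 w 0.0212 F fork [ 0.6  0.4 -1.3] seat [-0.9 -0.6 40. ] ax [0.002 0.001 1.   ]
shift tool mm [-0.6 38.9  9.6] turn [ 0.002 -0.001  0.001]
time_s: 19.7
ee_pos: [0.536, -0.1208, 0.1716]
tcp_rot: [-0.86, 1.102, -1.556]
wrist_force: [-0.2, -1.0, -1.0]
width: 0.0209
19.7 w 0.0209 F fork [-0.5 -1.  -0.9] seat [-1.5 -0.7 29.1] ax [0.003 0.002 1.   ]
shift tool mm [-0.7 28.1  7.8] turn [ 0.003 -0.001  0.001]
```

```bash
python3 -m inch '[[-0.5,5,2.2,0,0,0,10],[0,5,1.2,0,0,0,10],[0,0,0,0,0,0,10]]'; python3 st.py;python3 -m inch '[[0,5,1.2,0,0,0,10],[0,4,1,0,0,0,10],[0,0,0,0,0,0,10]]'; python3 st.py
```

```text
time_s: 19.95
ee_pos: [0.5427, -0.1219, 0.1633]
tcp_rot: [-0.86, 1.102, -1.556]
wrist_force: [-0.4, -0.1, -1.6]
width: 0.021
19.95 w 0.021 F fork [-1.2 -0.2 -1.2] seat [-0.2 -0.1 18.5] ax [0.003 0.002 1.   ]
shift tool mm [-0.1 18.   4.3] turn [ 0.003 -0.001  0.001]
time_s: 20.2
ee_pos: [0.5475, -0.1231, 0.1557]
tcp_rot: [-0.86, 1.102, -1.556]
wrist_force: [0.6, 0.2, -1.0]
width: 0.021
20.2 w 0.021 F fork [-0.1  0.3 -1.2] seat [ 0.  -0.2  9.4] ax [0.002 0.002 1.   ]
shift tool mm [-0.2  9.2  2. ] turn [ 0.002 -0.001  0.001]
```

```bash
python3 -m inch '[[0,4,1,0,0,0,10],[0,3,0.7,0,0,0,10],[0,0,0,0,0,0,10]]'; python3 st.py;python3 -m inch '[[0,2,0.4,0,0,0,10],[0,0,0,0,0,0,10]]'; python3 st.py;python3 -m inch '[[0,2,0.4,0,0,0,10],[0,0,0,0,0,0,10]]'; python3 st.py
python3 - <<'E'
from h import *
crop(camera("side"),300,120,90,75,8,"pics/s17.png")
E
```

```text
time_s: 20.45
ee_pos: [0.5514, -0.124, 0.1499]
tcp_rot: [-0.86, 1.102, -1.556]
wrist_force: [-0.1, 1.0, -1.2]
width: 0.0214
20.45 w 0.0214 F fork [-0.9  1.  -0.9] seat [ 0.3 -0.1  2.4] ax [0.002 0.001 1.   ]
shift tool mm [-0.1  2.4  0.2] turn [ 0.002 -0.001  0.001]
time_s: 20.62
ee_pos: [0.552, -0.1242, 0.1496]
tcp_rot: [-0.859, 1.101, -1.556]
wrist_force: [-5.5, 2.2, 4.5]
width: 0.0213
20.6167 w 0.0213 F fork [-2.6  0.8  7. ] seat [ 0.7 -0.1  1.8] ax [0.001 0.001 1.   ]
shift tool mm [-0.1  1.9 -0.3] turn [ 0.001 -0.001  0.001]
time_s: 20.78
ee_pos: [0.5522, -0.1242, 0.1494]
tcp_rot: [-0.859, 1.1, -1.556]
wrist_force: [-15.0, 7.9, 18.3]
width: 0.0214
20.7833 w 0.0214 F fork [-4.3  4.  24.2] seat [ 0.8 -0.1  1.6] ax [0.001 0.001 1.   ]
shift tool mm [-0.   1.7 -0.4] turn [ 0.001 -0.001  0.001]
```

View pics/s17.png

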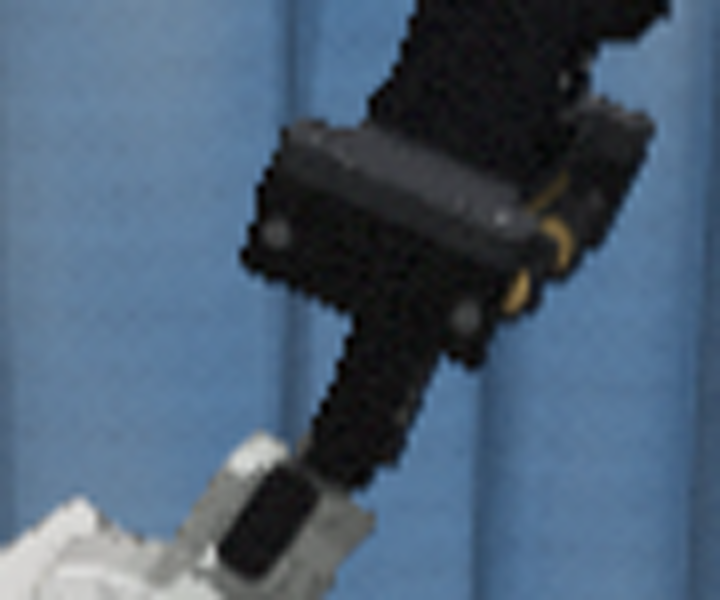

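The flange is seated: a hard stop at 24 N, at the expected depth to within 2 mm. I'll relax the push, open, and withdraw along the pin axis.

```bash
python3 -m inch '[[0,-3,-0.6,0,0,0,10],[0,0,0,0,0,0,10],[0,0,0,0,0,0,36],[0,0,0,0,0,0,36],[0,0,0,0,0,0,36],[0,0,0,0,0,0,36]]'; python3 st.py
python3 -m inch '[[0,-8,-1.8,0,0,0,36],[0,-15,-3.3,0,0,0,36],[0,-25,-5.5,0,0,0,36],[0,-30,-6.5,0,0,0,36],[0,-30,-6.5,0,0,0,36],[-25,-10,-10,0,0,0,36],[-35,0,-10,-0.05,0,0,36],[-35,0,-10,-0.05,0,0,36],[-35,0,-10,-0.05,0,0,36],[-35,0,0,0,0,0,36],[-35,0,0,0,0,0,36],[0,0,0,0,0,0,36]]'
python3 - <<'E'
from fit import *
X=[FP+FR@np.array([0,0,d/1000]) for d in (0,6,46)]
print((proj("side",X)-[290,150])*7,(proj("top",X)-[400,200])*7)
crop(camera("side"),290,150,100,80,7,"pics/s18.png")
crop(camera("top"),400,200,100,80,7,"pics/t18.png")
E
```

```text
time_s: 21.33
ee_pos: [0.5522, -0.1242, 0.1496]
tcp_rot: [-0.859, 1.101, -1.556]
wrist_force: [-0.5, 0.1, -1.0]
width: 0.0344
21.3333 w 0.0344 F fork [-1.  -0.  -0.6] seat [ 0.9 -0.1  1.7] ax [0.001 0.001 1.   ]
shift tool mm [-0.   1.8 -0.5] turn [ 0.001 -0.001  0.001]
time_s: 22.33
ee_pos: [0.5061, 0.099, 0.242]
tcp_rot: [-0.959, 1.225, -1.483]
wrist_force: [-0.5, -1.5, -0.5]
width: 0.0359
[[336.50182951 217.35773132]
 [345.65621116 204.03913496]
 [407.71166223 113.75542859]] [[485.76968018 319.51882257]
 [488.06296242 325.93756887]
 [503.8973241  370.25690664]]
```

View pics/s18.png

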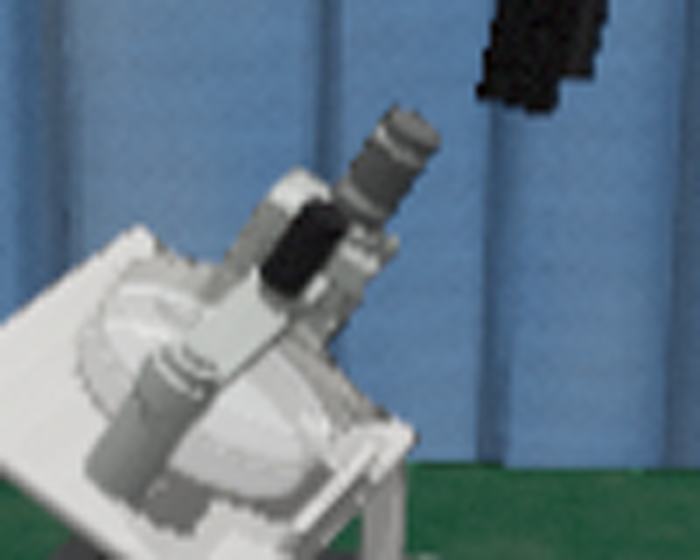

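View pics/t18.png

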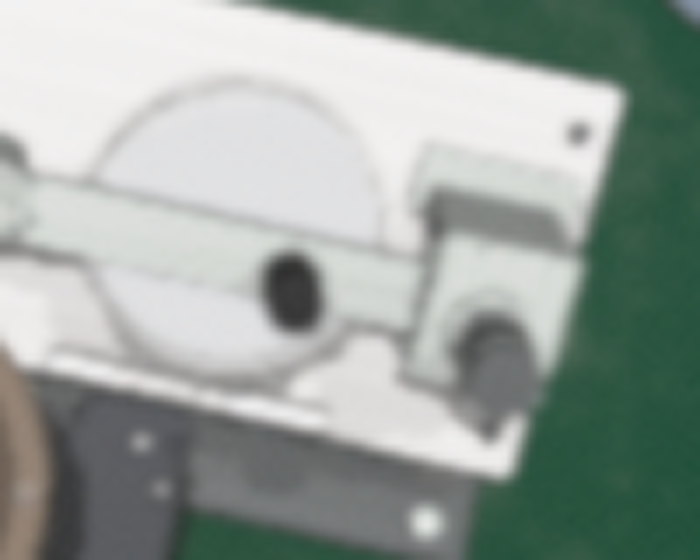

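The flange sits on the fork, the pin is aligned with the hole axis (top of the grip at crop (415,120), predicted (408,114)), the bar is closed, and the gripper is clear.

```bash
python3 -c "
from station import *
print(close_job())"
```

```text
the job is handed in; nothing more can be done
None
```

The bar is closed on its stop and the headed pin is through fork and eye with its flange seated. I handed the job in at about 22 s of the 53 s allowed. It gave no verdict.

**Bar:** I pushed the knob with the shut fingers until it hit the stop. The force rose to about 20 N with no further travel, and pictures afterwards showed the bar straight in the fork.

**Pin:** My first grip, with the tool in line with the pin, failed: joint 5 reached its limit with 65 mm still to go. I put the pin back in its hole, gripped it again with the tool tilted 0.22 rad, and pushed it home to a firm stop at about 24 N.

**Last checks:**
- **Seating:** the final pictures show the flange on the fork and the pin in line with the hole.
- **Disagreements:** the seat worked out from the arm pose was 1.7 mm above the fork mouth, and the top of the grip was about 1 pixel off its predicted place. Both are within the calibration error.
- **Clearance:** the gripper was well clear of everything at the end.
- **Bystanders:** I did not measure the plain rod, beaker, jar or tape roll again at the end. Nothing in the moves or forces suggested they were touched, and the rod looked in place in the last holder picture.

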